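Set up the filtration station

TASK

Get the filtration station ready. First slide the receiver pan along the warming plate from its single parking ring to the middle of the double ring, without lifting or tipping it; then stand every filter cup upright in a tapered socket of the pan, fully home, one to a socket. Also, at any time, stack all the closed boxes of filter discs into one column squarely on the rubber-topped stand, and leave the other things on the bench where they are.

Things in the scene. Friction and masses are not known exactly. Their poses are not given: they have to be found in the camera images.
- plate: Low two-zone warming plate, fixed to the bench, dark steel, 190 x 400 x 12 mm; origin at the centre of its underside, long side along its y; its top is 12 mm above the bench. Two white rings are printed on it, their centres 190 mm apart along its length.
- ring_park: Printed SINGLE white ring (outer diameter 166 mm, flat) on the warming plate: the parking position, where the pan starts. Origin at its centre, on the plate's top. It may be at either end of the plate.
- ring_use: Printed DOUBLE white ring (outer diameters 166 and 182 mm, flat) on the warming plate: the working position. Origin at its centre, on the plate's top.
- pan_base (a point): Receiver pan: round steel pan, 150 mm across, wall 50 mm high, about 0.65 kg, loose, standing on the plate, with three tapered sockets in its cover and one black bar handle at its side. This point is the centre of its underside. Axes: z up, the handle points along its -x.
- pan_handle (a point): Middle of the pan's handle: a level bar 48 mm long (radially, along the pan's x), 14 mm wide and 14 mm high, 102 mm from the pan's axis; its centre is 42 mm above the pan's underside (54 mm above the bench). It can be gripped from above across its width. Pan x and z axes.
- rest: Fixed wire rest, base 140 x 240 mm, with three leaning places 85 mm apart along its y. The cups lean in it, 35 degrees from the vertical towards its +x, open ends up; two wires carry each cup from below and a foot plate carries its tip. Origin at the centre of its underside.
- stand_top (a point): Stand for the boxes: fixed aluminium slab 110 x 82 x 10 mm with a black rubber top. This point is the centre of its top, 10 mm above the bench; x along its long side, z up.
- socket1 (a point): Tapered socket 1 of the pan: the centre of its mouth, 58 mm above the pan's underside, 44 mm from the pan's axis (socket 1 opposite the handle, 2 and 3 at 120 degrees either side). Round, inside diameter 34 mm at the mouth narrowing to about 19 mm 40 mm down, outside diameter 42 mm at the rim, which stands 8 mm above the pan's wall. z up. A cup that is fully home has its tip 47 mm below this point and its shoulder about 5 mm above the rim.
- socket2 (a point): Tapered socket 2 of the pan: the centre of its mouth, 58 mm above the pan's underside, 44 mm from the pan's axis (socket 1 opposite the handle, 2 and 3 at 120 degrees either side). Round, inside diameter 34 mm at the mouth narrowing to about 19 mm 40 mm down, outside diameter 42 mm at the rim, which stands 8 mm above the pan's wall. z up. A cup that is fully home has its tip 47 mm below this point and its shoulder about 5 mm above the rim.
- socket3 (a point): Tapered socket 3 of the pan: the centre of its mouth, 58 mm above the pan's underside, 44 mm from the pan's axis (socket 1 opposite the handle, 2 and 3 at 120 degrees either side). Round, inside diameter 34 mm at the mouth narrowing to about 19 mm 40 mm down, outside diameter 42 mm at the rim, which stands 8 mm above the pan's wall. z up. A cup that is fully home has its tip 47 mm below this point and its shoulder about 5 mm above the rim.
- cup1_mid (a point): Filter cup 1: white plastic, 112 mm long, 90 g: upper 60 mm a round cup 40 mm across with an open top, below it a taper from 36 mm narrowing to 16 mm at the tip over 52 mm (same taper as the sockets). This point is on its axis half-way, 56 mm from the tip; its z axis points from the tip to the open end. All cups are alike. Not every cup is there each time.
- cup2_mid (a point): Filter cup 2: white plastic, 112 mm long, 90 g: upper 60 mm a round cup 40 mm across with an open top, below it a taper from 36 mm narrowing to 16 mm at the tip over 52 mm (same taper as the sockets). This point is on its axis half-way, 56 mm from the tip; its z axis points from the tip to the open end. All cups are alike. Not every cup is there each time.
- cup3_mid (a point): Filter cup 3: white plastic, 112 mm long, 90 g: upper 60 mm a round cup 40 mm across with an open top, below it a taper from 36 mm narrowing to 16 mm at the tip over 52 mm (same taper as the sockets). This point is on its axis half-way, 56 mm from the tip; its z axis points from the tip to the open end. All cups are alike. Not every cup is there each time.
- box1_mid (a point): Closed cardboard box 1 of filter discs, 96 (x) x 68 (y) x 34 (z) mm, 140 g, lying flat on the bench; this point is its centre, 17 mm above its underside. All boxes are alike, equal on both faces, and may lie either way round. Not every box is there each time.
- box2_mid (a point): Closed cardboard box 2 of filter discs, 96 (x) x 68 (y) x 34 (z) mm, 140 g, lying flat on the bench; this point is its centre, 17 mm above its underside. All boxes are alike, equal on both faces, and may lie either way round. Not every box is there each time.
- box3_mid (a point): Closed cardboard box 3 of filter discs, 96 (x) x 68 (y) x 34 (z) mm, 140 g, lying flat on the bench; this point is its centre, 17 mm above its underside. All boxes are alike, equal on both faces, and may lie either way round. Not every box is there each time.
- box4_mid (a point): Closed cardboard box 4 of filter discs, 96 (x) x 68 (y) x 34 (z) mm, 140 g, lying flat on the bench; this point is its centre, 17 mm above its underside. All boxes are alike, equal on both faces, and may lie either way round. Not every box is there each time.
- amber: Bystander, loose: a closed amber bottle, 60 mm across, 130 mm tall; origin at the centre of its underside. Not part of the job.
- tape: Bystander, loose: a roll of tape lying flat, 100 mm across, 45 mm high; origin at the centre of its underside. Not part of the job.
- beaker: Bystander, loose: an open glass beaker, 72 mm across, 90 mm tall; origin at the centre of its underside. Not part of the job.
- mplate1: Bystander, loose: a clear well plate lying flat, 127 x 85 x 18 mm; origin at the centre of its underside. Not part of the job.
- mplate2: Bystander, loose: a clear well plate lying flat, 127 x 85 x 18 mm; origin at the centre of its underside. Not part of the job.
- jar: Bystander, loose: a closed glass jar, 70 mm across, 60 mm tall; origin at the centre of its underside. Not part of the job.
There are look-alikes about, which are no part of the job. Leave any green look-alike of the part that bears cup1_mid alone.

How it is judged:
By the outcome, as a careful person would: the job done as asked, in the order asked, and still so for the second after the job is handed in, with the robot touching nothing.
Of cup1, cup2, cup3 only 2 to 3 are there at a start; the rules pass over those that are not, and their reading is None.
Of box1, box2, box3, box4 only 3 to 4 are there at a start; the rules pass over those that are not, and their reading is None.
At some moment in a run one of box1, box2, box3, box4 may be knocked a few centimetres aside while the robot is not near it.
It also fails if it takes over 210 s, if anything falls off the work surface, if the arm or the gripper's body presses on something with over 40 N, if the wrist force passes 120 N, or if a joint passes its speed limit or range.

ROBOT

A 6-joint arm with a two-finger parallel gripper is mounted at the origin on the work surface. World frame = base frame: x ahead of the robot, y to its left, z up, the work surface at z = 0. Lengths are in mm, angles in rad, forces in N, time in s.
With the tool pointing down it reaches from about 300 to 775 mm from the base axis. Payload 14.6 kg.
Tool frame: the origin (TCP) lies between the finger pads; the fingertips stand 22 mm ahead of it and the grasp point (between the pads) lies 3 mm ahead of it (manip.tcp_to_tips is the distance from the TCP to the fingertips, in mm); y points along the fingers, z is the direction in which the jaws open and shut, and the axes are right-handed (so a half turn about y gives the same grasp; the last joint's range is limited). The gripper opens to 94 mm and grips with 3 to 60 N. Pads are 16 mm wide; open, the fingers measure 119 mm over their backs; the gripper's body (75 mm by 177 mm) begins 78 mm behind the grasp point.
Start: joints at [-1.287, 0.3, 1.521, -0, 1.321, -0.067], TCP at [189, -516.496, 227.446] pointing down, gripper open.
Joint ranges: [-3.03, 3.03], [-0.79, 2.21], [0.23, 2.52], [-1.04, 4.18], [0, 3.07], [-2.55, 2.55]. Speed limits (rad/s): [2.22, 2.22, 2.57, 3.14, 3.14, 3.14].

INTERFACE

Orientations are given as [roll, pitch, yaw] about the fixed x, y, z axes, in that order (R = Rz(yaw) Ry(pitch) Rx(roll)).
In Python, from cell import manip gives the robot as it stands.
- The arm moves only by the shell command python3 -m jog 'ROWS' [OPENING] [FORCE]. ROWS is JSON, one flat list of numbers, 6 for each row, row after row: the shift along the tool's x, y, z in mm, then the turn, a rotation vector about the tool's x, y, z in degrees. A call has 1 to 10 rows; each row is the pose to reach, as a shift and turn from the pose commanded when the call began, along the tool's axes at that moment; what a row does not reach only later rows make up. A row lasts 1/12 s, in which the tool goes at most 41.7 mm and 7.16 degrees, less where a joint would pass 70% of its speed; a pose out of reach is approached as far as the arm can. A call with a gripper value outside its range is refused whole. OPENING is the finger opening in mm, from 0 to 94, set as the call begins (- or left out, the last holds). The fingers move at their own pace and stop on an object; FORCE is the grip in N (left out, the last holds). Time passes only in rows, so rows that repeat a pose let the fingers close. It gives the time, the measured TCP pose, the force and the opening at its end, in the units of the state.
- manip.read_state(): the state, without advancing time (a new reading comes with each control period).
- manip.camera(name): name is "scene" or "top" or "wrist"; returns a dict with "img" (400x640x3 uint8, red, green, blue), "intrinsics" (3x3 intrinsics, pixels), "origin" and "orientation" of the camera in the world. Camera axes: x right, y down, z forward; pixel columns grow to the right and rows downward; lengths in mm; the calibration is good to about 2 mm. A picture is of the moment at which its call begins. There is no depth.
- manip.sign_off(): hands the job in, once; it reports no verdict.
Trained networks look in a picture, given as the dict that the camera call returned (one of the last four; its "shot" number tells which), for a name from the list of things; names that differ only in an ending like _2 or _b are one class to them, and where a whole thing is asked for, a point or a joint stands for the part that bears it (a point fixed in the world has none). Each returns a list of dicts, best first, with "score" (0 to 1); they miss things now and then, are a little off and sometimes report something else, mostly with a low value. They report only what shows in the picture. A call takes as long as a camera call. They do not tell look-alikes from the thing itself.
- manip.masks_of(thing, picture): "pixels" (400x640 bool, what is visible of it) and "xy" ([column, row] in pixels, amid what is visible of it).
- manip.tip_of(thing, picture): "xy" ([column, row] in pixels: a listed point, or the origin of a listed thing).
The state is a dict: "clock": time; "joints": joint angles; "qd": joint speeds; "effort": joint torques, N m; "eef_pos": TCP position; "eef_rot": TCP orientation; "wrist_force": force on the tool from outside, world axes, zero at the start; "moment": the same for the moment, N m; "finger_gap": finger opening in mm.
Only numpy, scipy, OpenCV 4.12 (cv2) and the standard library are available. Lean on these libraries where they do the work, as an engineer would, in place of code of your own. Each camera call takes 0.05 s, during which the arm holds its last target.

## Working session

There is one attempt and no reset: what is moved stays moved. The work goes in short steps, Python scripts to look and compute and a shell command to move; the robot and the scene stay as the last step left them, time stands still between calls to the robot, and variables do not carry over. Pictures are saved under pics/ and viewed, and the job is handed in when it is done.

```bash
ls; mkdir -p pics
python3 - <<'E'
from cell import manip
import cv2
s=manip.read_state(); print(s)
for n in ['scene','top','wrist']:
    p=manip.camera(n); cv2.imwrite(f'pics/{n}0.png',p['img'][:,:,::-1]); print(n,p['origin'],p['orientation'],p['intrinsics'])
E
```

```text
pics
{'clock': 0.0, 'joints': array([-1.28660574e+00,  3.00470442e-01,  1.52160690e+00,  2.48117916e-05,
        1.32069587e+00, -6.66569777e-02]), 'qd': array([ 0.00109288,  0.00101326,  0.00107216,  0.00056379, -0.00053144,
       -0.00127269]), 'effort': array([-2.98455932e-03, -5.31811988e+01, -3.52745640e+01,  7.07150088e-02,
        2.43874040e-02, -8.84358724e-05]), 'eef_pos': array([ 188.93577222, -516.26745395,  226.87575564]), 'eef_rot': array([-1.57197266e+00,  1.02613082e-04, -2.79075131e+00]), 'wrist_force': array([-0.13193306, -0.51461811, -0.54104238]), 'moment': array([ 0.03679232, -0.00705699, -0.01861612]), 'finger_gap': 94.2737967623028}
scene [1325.98423409  241.1793225  1244.63650294] [-2.52165479e+00  1.05564973e-04  1.73934816e+00] [[442.84757557   0.         316.72681356]
 [  0.         442.84757557 192.13513286]
 [  0.           0.           1.        ]]
top [ 277.67397864   84.90043945 1375.07573682] [-2.97066562e+00  6.03424293e-04 -1.57744992e+00] [[451.66223977   0.         318.15655392]
 [  0.         451.66223977 198.69853165]
 [  0.           0.           1.        ]]
wrist [ 265.46631085 -488.986002    384.55496072] [ 2.86323066e+00  6.28400053e-04 -1.22028838e+00] [[315.8666798    0.         318.53240101]
 [  0.         315.8666798  199.79240428]
 [  0.           0.           1.        ]]
```

View pics/scene0.png

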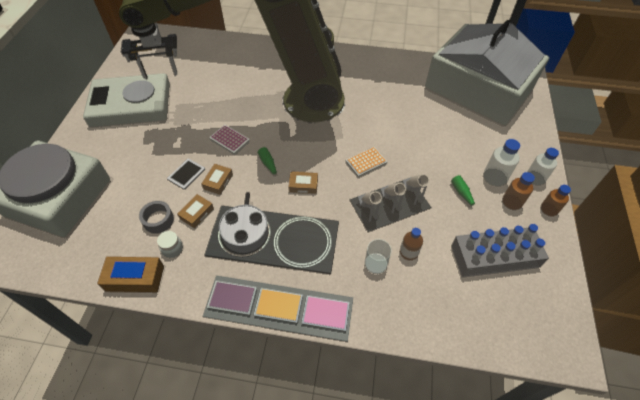

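View pics/top0.png

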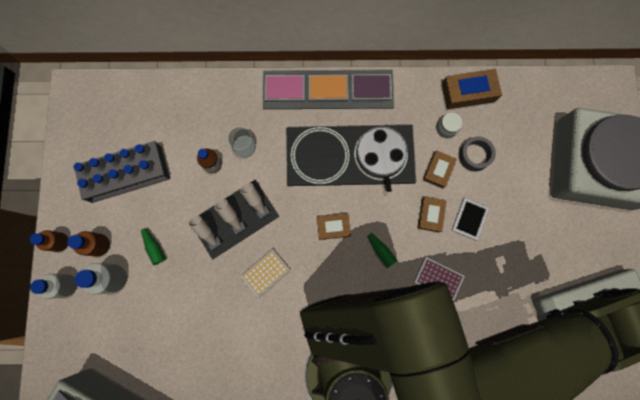

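View pics/wrist0.png

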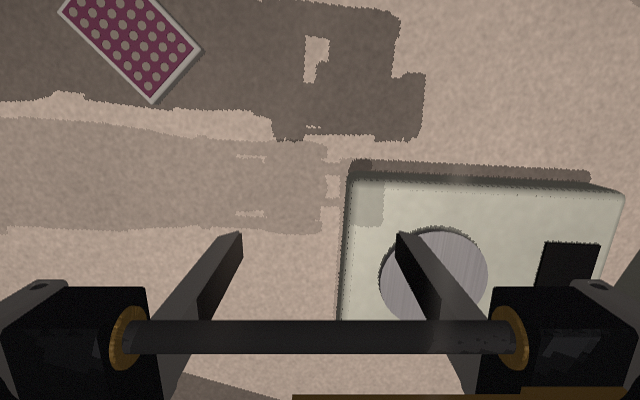

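Seen in the top view: the pan at (382,152) on the single ring, with its handle at (388,183). The double ring is at (319,155). The rest holds three cups at (206,230), (229,215) and (256,197). There are three brown boxes with white labels at (334,226), (440,168) and (432,213), and the stand is at (471,218).

Candidates:
- **Cups:** the 3 white ones in the rest. The look-alikes are green, at (381,249) and (152,246), so I leave those.
- **Boxes:** the 3 small ones. The large blue-labelled brown box at (472,88) is a look-alike.
- **Stand:** the black-topped slab at (471,218). The other flat things are well plates and the tray at (328,88).

```bash
cat > h.py <<'E'
from cell import manip
import numpy as np, cv2
from scipy.spatial.transform import Rotation as R
def ray(p,xy):
    K=p['intrinsics']; d=np.linalg.inv(K)@np.array([xy[0],xy[1],1.]); 
    return R.from_euler('xyz',p['orientation']).apply(d)
def onz(p,xy,z):
    d=ray(p,xy); o=np.array(p['origin']); return (o+d*(z-o[2])/d[2])
def tri(ps,xys):
    A=np.zeros((3,3));b=np.zeros(3)
    for p,xy in zip(ps,xys):
        d=ray(p,xy);d/=np.linalg.norm(d);M=np.eye(3)-np.outer(d,d);A+=M;b+=M@np.array(p['origin'])
    return np.linalg.solve(A,b)
def proj(p,X):
    v=R.from_euler('xyz',p['orientation']).inv().apply(np.array(X)-np.array(p['origin'])); u=p['intrinsics']@v; return u[:2]/u[2]
def save(n,img,k=1): cv2.imwrite('pics/'+n,cv2.resize(img[:,:,::-1],None,fx=k,fy=k,interpolation=cv2.INTER_CUBIC))
def quad(p,mask,z):
    c=max(cv2.findContours(mask.astype(np.uint8),0,2)[0],key=cv2.contourArea).reshape(-1,2)
    w=np.array([onz(p,q,z)[:2] for q in c],dtype=np.float32)
    return cv2.minAreaRect(w)
E
python3 - <<'E'
from h import *
T=manip.camera('top');S=manip.camera('scene')
np.set_printoptions(precision=1,suppress=True)
Z={'plate':0,'ring_park':12,'ring_use':12,'pan_base':12,'pan_handle':54,'rest':0,'stand_top':10,'socket1':70,'socket2':70,'socket3':70,'cup1_mid':None,'box1_mid':17,'amber':0,'tape':0,'beaker':0,'mplate1':0,'jar':0}
for n,z in Z.items():
    for nm,p in(('T',T),('S',S)):
        for r in manip.tip_of(n,p)[:5]:
            if r['score']>.2: print(n,nm,round(r['score'],2),np.array(r['xy']), onz(p,r['xy'],z if z is not None else 60)[:2])
for n,z in(('stand_top',10),('box1_mid',34)):
    for r in manip.masks_of(n,T):
        if r['score']>.2: print(n,'mask',r['score'],r['xy'],quad(T,r['pixels'],z))
c=cv2.resize(T['img'][140:270,180:500],None,fx=2.5,fy=2.5,interpolation=cv2.INTER_CUBIC);cv2.imwrite('pics/crop1.png',c[:,:,::-1])
c=cv2.resize(S['img'][130:280,140:460],None,fx=2.5,fy=2.5,interpolation=cv2.INTER_CUBIC);cv2.imwrite('pics/crop2.png',c[:,:,::-1])
E
```

```text
plate T 0.7 [349.5 156.5] [648.8 -15.2]
plate S 0.97 [272.9 240.4] [661.  -14.5]
plate S 0.52 [215.7 185.1] [ 479.6 -260.9]
ring_park S 0.32 [249.3 197.1] [ 517.4 -128.6]
ring_use T 0.43 [437.7 166.9] [ 610.5 -287. ]
ring_use S 0.22 [231.  140.1] [ 277.  -262.1]
pan_base T 0.43 [242.5 144.1] [687.9 319.7]
pan_base S 0.95 [243.9 230.8] [ 648.7 -112. ]
pan_handle T 0.61 [388.3 185.1] [ 545.5 -125.4]
pan_handle T 0.3 [204.3 234.6] [401.3 418.3]
pan_handle S 0.91 [247.7 197.7] [ 548.1 -120.6]
rest T 0.7 [235.2 222.3] [443.4 338.7]
rest S 0.74 [390.5 202.1] [449.1 346.2]
stand_top T 0.84 [468.5 217.2] [ 453.  -373.2]
stand_top T 0.74 [230.1 214.7] [465.6 352.9]
stand_top T 0.51 [215.8 162.2] [630.7 401.8]
stand_top T 0.32 [252.4 200.4] [509.4 285.8]
stand_top S 0.89 [187.1 173. ] [ 452.1 -372.4]
stand_top S 0.34 [258.6 219.5] [597.9 -76.3]
stand_top S 0.3 [171.2 248.4] [ 747.9 -320.9]
socket1 T 0.78 [393.4 154.4] [ 635.5 -141.1]
socket1 T 0.63 [369.3 162.9] [609.9 -68.6]
socket1 T 0.59 [380.7 138.4] [ 685.3 -104.7]
socket1 S 0.89 [254.5 218.2] [630.8 -74.7]
socket1 S 0.78 [230.8 213.6] [ 
[... 1455 characters left out ...]
S 0.71 [366.8 164.5] [298.8 249.8]
jar T 0.93 [445.1 128.8] [ 737.4 -320.2]
jar T 0.7 [439.  278.2] [ 270.7 -276.5]
jar S 0.74 [172.1 247. ] [ 737.9 -324.5]
stand_top mask 0.95 [469.0, 216.3] ((450.4775695800781, -379.41241455078125), (83.73827362060547, 109.70262145996094), 66.95941925048828)
stand_top mask 0.51 [239.6, 222.6] ((453.1590881347656, 338.56787109375), (146.3831329345703, 242.90870666503906), 32.41203308105469)
stand_top mask 0.29 [439.3, 166.0] ((605.1815795898438, -293.4995422363281), (72.89051818847656, 108.07634735107422), 65.34142303466797)
box1_mid mask 0.78 [334.9, 224.5] ((425.71588134765625, 39.947593688964844), (69.9464111328125, 94.11260986328125), 5.370912075042725)
```

View pics/crop1.png

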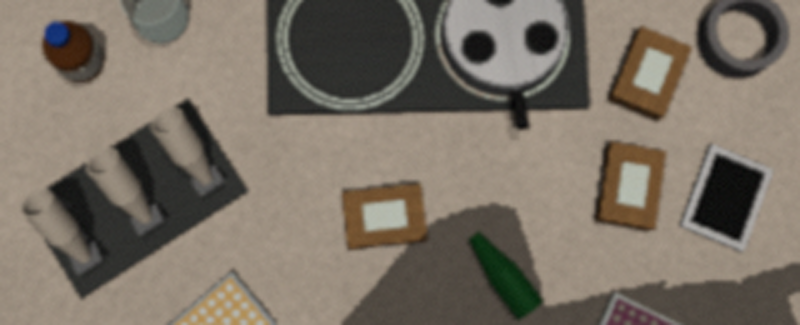

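View pics/crop2.png

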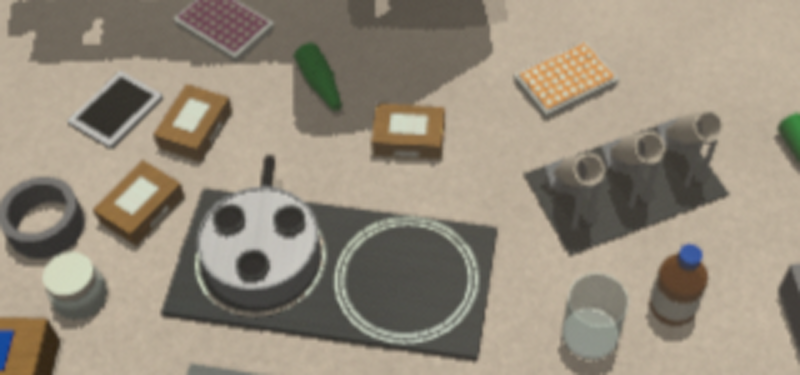

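```bash
cat >> h.py <<'E'
def ortho(p,x0,x1,y0,y1,z,s=1.0):
    # rows: x from x1 down to x0 ; cols: y from y1 down to y0 ; s px per mm
    w=int((y1-y0)*s);h=int((x1-x0)*s)
    X=x1-(np.arange(h)+.5)/s; Y=y1-(np.arange(w)+.5)/s
    YY,XX=np.meshgrid(Y,X)
    P=np.stack([XX,YY,np.full_like(XX,z)],-1).reshape(-1,3)
    v=R.from_euler('xyz',p['orientation']).inv().apply(P-np.array(p['origin'])); u=v@p['intrinsics'].T; u=u[:,:2]/u[:,2:]
    m=u.reshape(h,w,2).astype(np.float32)
    return cv2.remap(p['img'],m[...,0],m[...,1],cv2.INTER_CUBIC)
E
python3 - <<'E'
from h import *
T=manip.camera('top');S=manip.camera('scene')
for n,p in(('T',T),('S',S)):
    a=ortho(p,530,780,-240,200,12,1.8); save(f'o12{n}.png',a)
    g=ortho(p,530,780,-20,200,12,2.0); g=cv2.cvtColor(g,cv2.COLOR_RGB2GRAY)
    c=cv2.HoughCircles(cv2.GaussianBlur(g,(5,5),1.5),cv2.HOUGH_GRADIENT_ALT,1.5,10,param1=150,param2=0.6,minRadius=130,maxRadius=190)
    if c is not None:
        for q in c.reshape(-1,c.shape[-1])[:4]: print(n,'ring',780-q[1]/2,200-q[0]/2,q[2]/2)
    a=ortho(p,530,780,-240,200,70,1.8); save(f'o70{n}.png',a)
E
cd pics; python3 -c "
import cv2
for z in ('12','70'):
    a=cv2.vconcat([cv2.resize(cv2.imread(f'o{z}{n}.png'),(528,300)) for n in 'TS']);cv2.imwrite(f'oo{z}.png',a)"
```

```text
T ring 651.75 77.75 90.43293
T ring 651.75 77.75 79.32323
S ring 654.75 80.0 87.61782
S ring 654.75 80.0 77.57696
```

View pics/oo12.png

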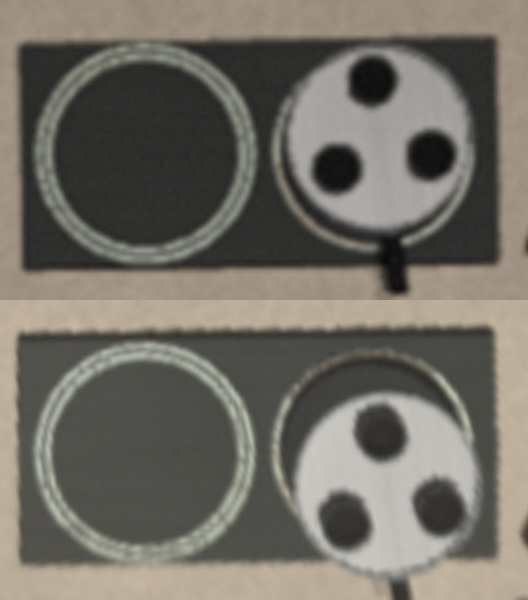

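```bash
cat >> h.py <<'E'
def rows(pos,yaw=None,Rt=None):
    s=manip.read_state(); R0=R.from_euler('xyz',s['eef_rot'])
    if Rt is None: Rt=R.from_euler('xyz',[-np.pi/2,0,yaw])
    d=R0.inv().apply(np.array(pos)-s['eef_pos']); rv=(R0.inv()*Rt).as_rotvec(degrees=True)
    n=max(np.linalg.norm(d)/41.7,np.linalg.norm(rv)/7.16)
    print('row',np.round(d,1),np.round(rv,1),'nmin %.1f'%n,'t',round(s['clock'],2),'j',np.round(s['joints'],2))
def camw(name,tag,k=1):
    p=manip.camera(name); save(tag+'.png',p['img'],k); return p
E
python3 - <<'E'
from h import *
rows([545,-123,210],-3.0)
T=manip.camera('top');S=manip.camera('scene')
for a,b in (((380.7,138.4),(241.6,235.5)),((393.4,154.4),(230.8,213.6)),((369.3,162.9),(254.5,218.2)),((388.3,185.1),(247.7,197.7)),((468.5,217.2),(187.1,173)),((334.2,226.7),(300,180.7))): print(tri([T,S],[a,b]).round(1))
E
```

```text
row [-469.5   17.5 -247.2] [-0. 12.  0.] nmin 12.7 t 2.15 j [-1.29  0.3   1.52 -0.    1.32 -0.07]
[ 689.6 -104.7   54.5]
[ 633.4 -143.8   81.7]
[616.8 -76.   47. ]
[ 545.8 -123.8   50.3]
[ 452.8 -372.4   11. ]
[426.2  32.9  20.8]
```

```bash
python3 -m jog '[-235,9,-124,0,6,0, -470,17,-247,0,12,0, -470,17,-247,0,12,0, -470,17,-247,0,12,0, -470,17,-247,0,12,0, -470,17,-247,0,12,0, -470,17,-247,0,12,0, -470,17,-247,0,12,0, -470,17,-247,0,12,0, -470,17,-247,0,12,0]' 40
python3 - <<'E'
from h import *
rows([545,-123,210],-3.0)
camw('wrist','w1')
E
```

```text
clock: 3.08
eef_pos: [469.7, -206.0, 214.3]
eef_rot: [-1.57, 0.0, -3.0]
wrist_force: [1.0, -1.0, 0.2]
finger_gap: 40.1
row [-86.3   4.3 -71.6] [-0. -0. -0.] nmin 2.7 t 3.08 j [-0.48  0.23  1.64 -0.    1.27  0.94]
```

View pics/w1.png

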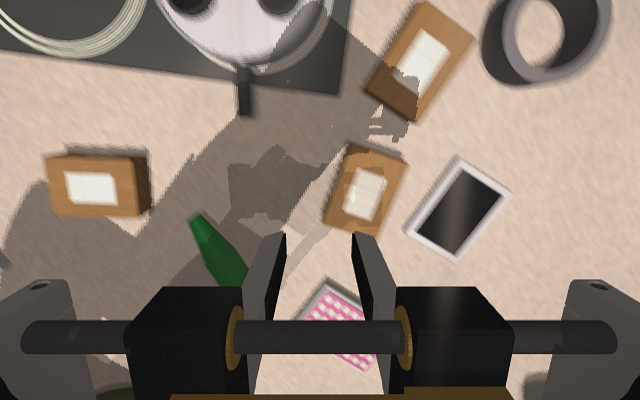

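The wrist view shows the handle at (244,92), the boxes at (97,185), (366,190) and (420,62), and the stand at (458,208).

```bash
python3 -m jog '[-86,4,-72,0,0,0, -86,4,-72,0,0,0, -86,4,-72,0,0,0, -86,4,-72,0,0,0, -86,4,-72,0,0,0]' 40
python3 - <<'E'
from h import *
p=camw('wrist','w2')
np.set_printoptions(precision=1,suppress=True)
for n,z in (('pan_handle',54),('socket1',70),('pan_base',12),('ring_use',12),('box1_mid',17),('stand_top',10)):
    for r in manip.tip_of(n,p)[:4]:
        if r['score']>.3: print(n,round(r['score'],2),np.array(r['xy']),onz(p,r['xy'],z))
for r in manip.masks_of('pan_handle',p)[:2]: print(r['score'],r['xy'])
E
```

```text
clock: 3.55
eef_pos: [544.0, -123.5, 209.6]
eef_rot: [-1.571, -0.001, -2.998]
wrist_force: [-0.6, 0.1, -0.6]
finger_gap: 40.2
pan_handle 0.9 [321.8 183. ] [ 553.9 -125.7   54. ]
socket1 0.86 [274.6 103.4] [624.  -72.3  70. ]
socket1 0.63 [364.7  96.1] [ 641.8 -151.4   70. ]
socket1 0.45 [172.4 254.1] [461.3  16.3  70. ]
box1_mid 0.61 [172.6 255.8] [430.   38.8  17. ]
stand_top 0.74 [506.6 279.8] [ 452.9 -378.    10. ]
0.8 [322.1, 72.7]
```

View pics/w2.png

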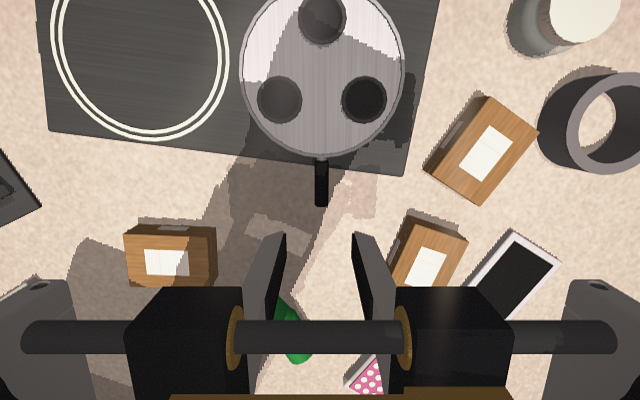

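The handle spans rows 160–207 at column 321, centred between the fingers and parallel to them, so I descend.

Run:
```python
from h import *
rows([550,-124.5,57],-3.0)
```

```text
row [ -6.6 153.3   0.3] [-0.  -0.1 -0. ] nmin 3.7 t 3.95 j [-0.29  0.33  1.52 -0.    1.29  1.14]
```

```bash
python3 -m jog '[-6.5,40,0.3,0,0,0, -6.5,80,0.3,0,0,0, -6.5,110,0.3,0,0,0, -6.5,130,0.3,0,0,0, -6.5,145,0.3,0,0,0, -6.5,153,0.3,0,0,0, -6.5,153,0.3,0,0,0]' 40;  python3 - <<'E'
from h import *
p=camw('wrist','w3'); S=manip.camera('scene'); save('s3.png',S['img'][150:300,160:400],3)
E
```

```text
clock: 4.53
eef_pos: [549.3, -123.9, 55.7]
eef_rot: [-1.572, -0.002, -3.001]
wrist_force: [-0.3, -0.2, -0.7]
finger_gap: 40.4
```

View pics/w3.png

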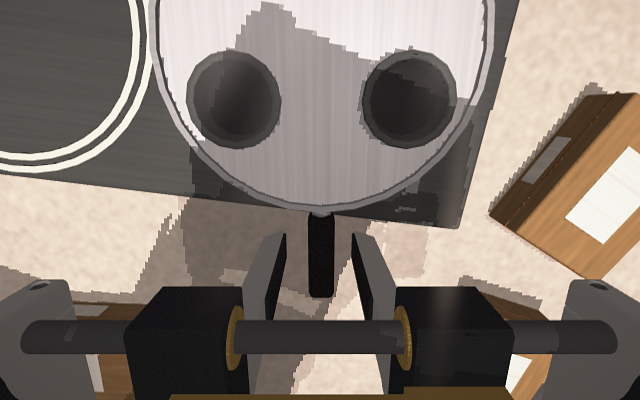

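View pics/s3.png

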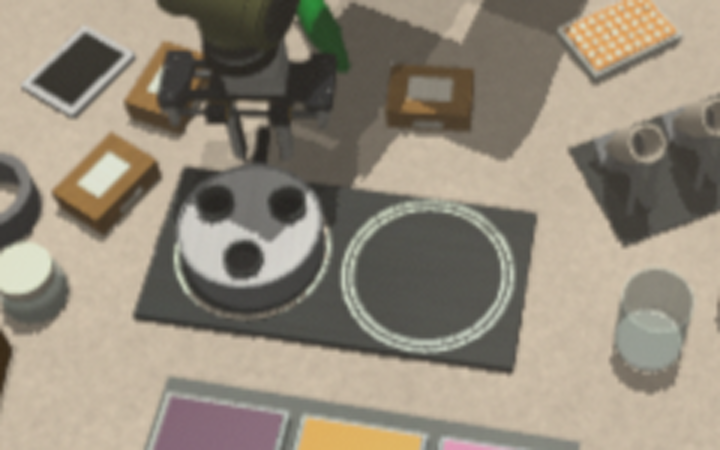

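```bash
python3 -m jog '[0,0,0,0,0,0, 0,0,0,0,0,0, 0,0,0,0,0,0, 0,0,0,0,0,0, 0,0,0,0,0,0, 0,0,0,0,0,0, 0,0,0,0,0,0, 0,0,0,0,0,0]' 6 40;  python3 - <<'E'
from h import *
s=manip.read_state(); print(s['wrist_force'],s['eef_pos'])
p=camw('wrist','w4'); T=manip.camera('top')
np.set_printoptions(precision=1,suppress=True)
for r in manip.tip_of('socket1',p)[:4]: print(round(r['score'],2),np.array(r['xy']),onz(p,r['xy'],70))
# ring and pan circle in top
for z,a in ((12,(-20,200)),(62,(-200,-10))):
    g=cv2.cvtColor(ortho(T,540,770,a[0],a[1],z,2.),cv2.COLOR_RGB2GRAY)
    c=cv2.HoughCircles(cv2.GaussianBlur(g,(5,5),1.5),cv2.HOUGH_GRADIENT_ALT,1.5,10,param1=120,param2=0.5,minRadius=130,maxRadius=190)
    if c is not None:
        for q in c.reshape(-1,c.shape[-1])[:4]: print(z,770-q[1]/2,a[1]-q[0]/2,q[2]/2)
E
```

```text
clock: 5.3
eef_pos: [550.3, -124.0, 57.6]
eef_rot: [-1.57, 0.001, -3.0]
wrist_force: [-2.1, -0.2, 4.3]
finger_gap: 14.0
[-2.1483914  -0.21052024  4.3280949 ] [ 550.29318963 -123.9620069    57.58355555]
0.92 [408.6 101.8] [ 639.6 -151.5   70. ]
0.81 [233.2 104.5] [627.7 -75.3  70. ]
12 650.0 78.5 87.23874
12 650.0 78.5 77.915764
```

View pics/w4.png

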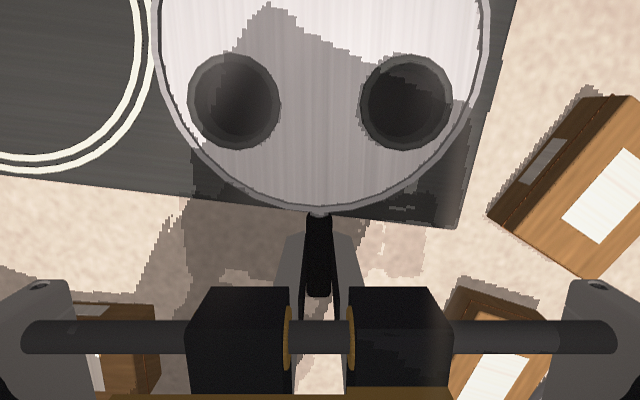

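Gripped: the opening is 14.0 mm and the picture shows the pads on the bar. Now I measure the plate direction and the target ring.

Run:
```python
from h import *
for n in ('top','scene','wrist'):
    p=manip.camera(n)
    if n!='wrist':
        for r in manip.masks_of('plate',p)[:1]: print(n,r['score'],quad(p,r['pixels'],12))
    g=cv2.cvtColor(ortho(p,540,770,-20,200,12,2.),cv2.COLOR_RGB2GRAY)
    save('g_'+n+'.png',cv2.merge([g,g,g]))
    b=(g>150).astype(np.uint8)
    ys,xs=np.nonzero(b); X=770-ys/2-.25;Y=200-xs/2-.25
    from scipy.optimize import least_squares
    r=np.hypot(X-652,Y-79);m=(r>70)&(r<97)
    f=least_squares(lambda q:np.hypot(X[m]-q[0],Y[m]-q[1])-q[2],[652,79,84],loss='soft_l1'); print(n,f.x,m.sum())
```

```text
top 0.56 ((651.142822265625, 44.80107879638672), (192.44906616210938, 277.1748962402344), 0.3126424551010132)
top [649.2751225   75.13300776  84.3777081 ] 391
scene 0.68 ((659.43505859375, -13.792831420898438), (195.84532165527344, 403.0701599121094), 0.9929652214050293)
scene [651.64869485  79.47472321  85.66309944] 23703
wrist [662.98578975  88.78034897  98.98082403] 6950
```

```bash
python3 -m jog '[-0.5,0,-4,0,0,0, -1.5,0,-12,0,0,0, -2.8,0,-22,0,0,0, -4,0,-32,0,0,0, -5.3,0,-42,0,0,0, -6.6,0,-52,0,0,0, -7.8,0,-62,0,0,0, -9.1,0,-72,0,0,0, -10.4,0,-82,0,0,0, -11.6,0,-92,0,0,0]'
python3 - <<'E'
from h import *
manip.camera('wrist')
camw('wrist','w5')
E
```

```text
clock: 6.53
eef_pos: [549.0, -31.1, 57.6]
eef_rot: [-1.57, 0.001, -3.001]
wrist_force: [1.1, -5.6, 4.2]
finger_gap: 13.8
```

View pics/w5.png

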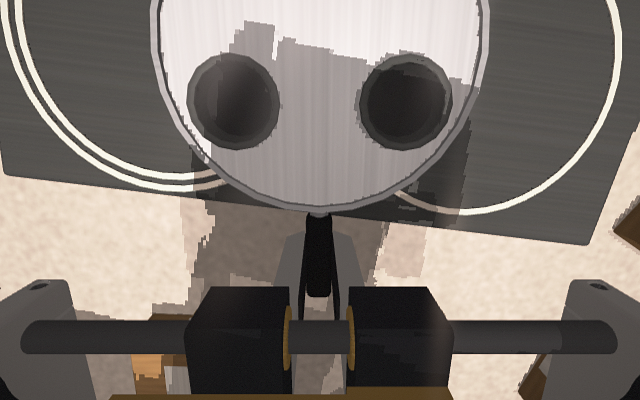

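The pan stays rigid in the grip, with its sockets at the same pixels as before. I continue the slide.

```bash
python3 -m jog '[-1.3,0,-10,0,0,0, -2.5,0,-20,0,0,0, -3.8,0,-30,0,0,0, -5,0,-40,0,0,0, -6.3,0,-50,0,0,0, -7.6,0,-60,0,0,0, -8.8,0,-70,0,0,0, -10.1,0,-80,0,0,0, -11.4,0,-90,0,0,0, -12.2,0,-96.5,0,0,0]'; python3 -m jog '[0,0,0,0,0,0, 0,0,0,0,0,0, 0,0,0,0,0,0]'
python3 - <<'E'
from h import *
p=camw('wrist','w6'); S=manip.camera('scene'); T=manip.camera('top')
save('s6.png',ortho(S,540,770,-40,200,12,1.6)); save('t6.png',ortho(T,540,770,-40,200,12,1.6))
a=cv2.hconcat([cv2.imread('pics/s6.png'),cv2.imread('pics/t6.png')]);cv2.imwrite('pics/st6.png',a)
np.set_printoptions(precision=1,suppress=True)
for r in manip.tip_of('socket1',p)[:4]: print(round(r['score'],2),np.array(r['xy']),onz(p,r['xy'],70))
E
```

```text
clock: 7.47
eef_pos: [547.5, 66.4, 57.6]
eef_rot: [-1.57, 0.001, -3.0]
wrist_force: [-0.1, -5.7, 5.7]
finger_gap: 13.1
clock: 7.72
eef_pos: [547.4, 66.5, 57.6]
eef_rot: [-1.571, 0.001, -3.0]
wrist_force: [0.3, 2.4, 5.5]
finger_gap: 14.1
0.86 [233.1 104.8] [624.7 115.3  70. ]
0.81 [407.7 100.4] [637.3  39.6  70. ]
```

View pics/w6.png

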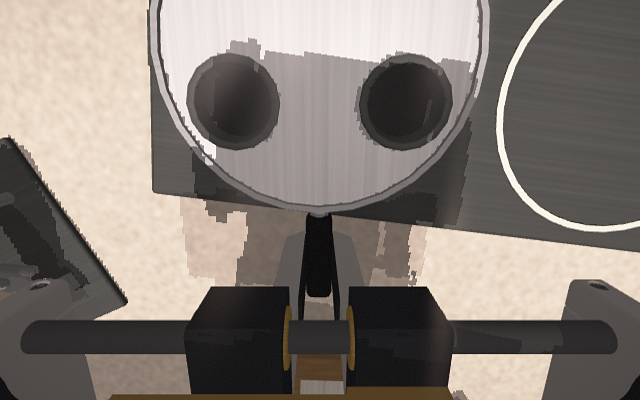

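View pics/st6.png

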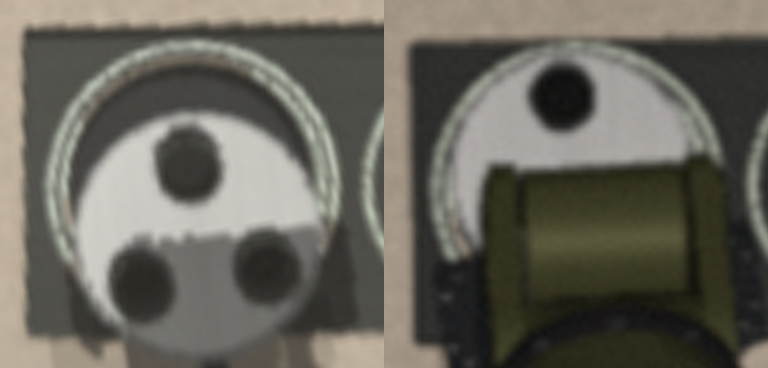

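```bash
python3 -m jog '[0,0,0,0,0,0, 0,0,0,0,0,0, 0,0,0,0,0,0, 0,0,0,0,0,0, 0,-40,0,0,0,0, 0,-80,0,0,0,0, -30,-120,20,0,0,0, -30,-160,30,0,0,0, -30,-185,40,0,0,0, -30,-185,40,0,0,0]' 40; python3 -m jog '[0,0,0,0,0,0]'
python3 - <<'E'
from h import *
p=camw('wrist','w7')
save('o7a.png',ortho(p,540,770,-40,200,12,1.6)); save('o7b.png',ortho(p,540,770,-40,200,70,1.6))
a=cv2.hconcat([cv2.imread('pics/o7a.png'),cv2.imread('pics/o7b.png')]);cv2.imwrite('pics/o7.png',a)
np.set_printoptions(precision=1,suppress=True)
for r in manip.tip_of('socket1',p)[:4]: print(round(r['score'],2),np.array(r['xy']),onz(p,r['xy'],70))
E
```

```text
clock: 8.75
eef_pos: [584.7, 29.0, 249.2]
eef_rot: [-1.569, 0.01, -3.002]
wrist_force: [0.0, -0.5, -0.4]
finger_gap: 40.0
clock: 8.83
eef_pos: [582.9, 30.2, 243.5]
eef_rot: [-1.57, 0.003, -3.001]
wrist_force: [0.2, 1.0, -1.0]
finger_gap: 40.0
0.71 [276.1  68.3] [696.6  87.6  70. ]
0.62 [314.3 135.5] [638.   41.9  70. ]
0.6 [242.9 138.8] [624.3 114.6  70. ]
```

View pics/w7.png

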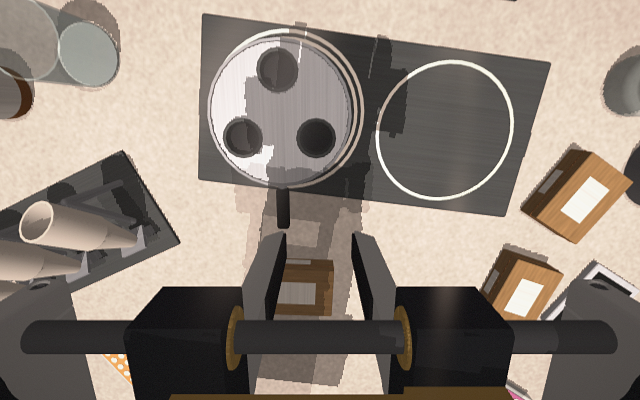

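View pics/o7.png

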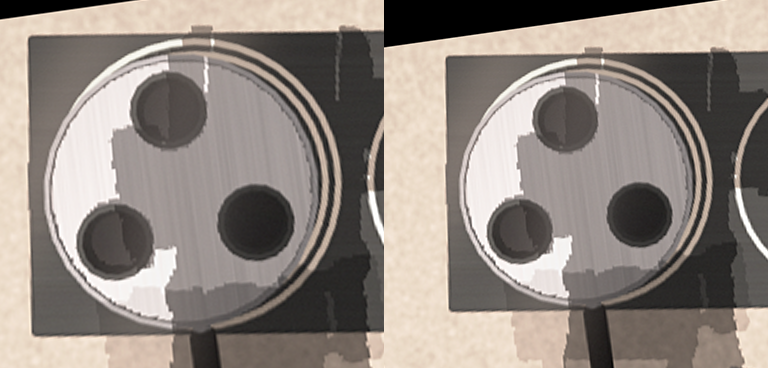

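The pan sits concentric in the double ring, within about 2 mm. Sockets are at (276,68), (314,135) and (243,139). Next I look at the cups from nearer.

Run:
```python
from h import *
rows([360,270,250],-2.58)
```

```text
row [ 186.    -8.8 -268. ] [  0.  -24.1   0.1] nmin 7.8 t 8.93 j [-0.01  0.36  1.4   0.    1.37  1.42]
```

```bash
python3 -m jog '[93,-5,-134,0,-12,0, 186,-9,-268,0,-24,0, 186,-9,-268,0,-24,0, 186,-9,-268,0,-24,0, 186,-9,-268,0,-24,0, 186,-9,-268,0,-24,0, 186,-9,-268,0,-24,0, 186,-9,-268,0,-24,0, 186,-9,-268,0,-24,0, 186,-9,-268,0,-24,0]'; python3 -m jog '[0,0,0,0,0,0, 0,0,0,0,0,0]'
python3 - <<'E'
from h import *
p=camw('wrist','w8'); print(p['origin'],p['orientation'])
np.set_printoptions(precision=1,suppress=True)
for r in manip.tip_of('cup1_mid',p)[:5]: print(round(r['score'],2),np.array(r['xy']),onz(p,r['xy'],65))
for r in manip.masks_of('cup1_mid',p)[:5]: print(round(r['score'],2),np.array(r['xy']),r['pixels'].sum())
E
```

```text
clock: 9.77
eef_pos: [359.1, 270.8, 250.1]
eef_rot: [-1.571, -0.002, -2.578]
wrist_force: [0.0, 0.8, -0.4]
finger_gap: 40.3
clock: 9.93
eef_pos: [361.0, 269.2, 250.4]
eef_rot: [-1.571, -0.001, -2.582]
wrist_force: [-0.4, -0.1, 0.2]
finger_gap: 39.7
[430.2800073  311.69031514 407.89415071] [ 2.86181816e+00 -2.90776168e-04 -1.01184554e+00]
0.98 [218.5  69.1] [409.6 417.8  65. ]
0.65 [539.7 315.4] [366.1 -57.9  65. ]
0.6 [81.4 16.3] [381.8 551.9  65. ]
0.98 [211.5  46.8] 4342
0.73 [542.5 306. ] 1126
0.69 [83.7 38.5] 2929
```

View pics/w8.png

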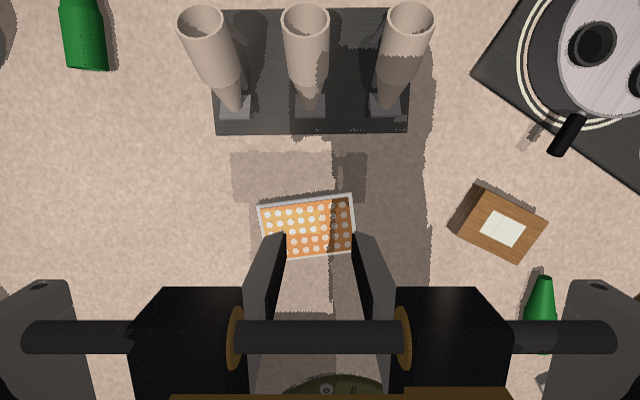

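The three white cups lean away from the robot, towards the top of the image. Their rims are at (202,22), (306,19) and (411,18). The green look-alikes are at (84,38) and (541,308).

```bash
python3 -m jog '[-90,0,0,0,0,0, -90,0,0,0,0,0, -90,0,0,0,0,0, -90,0,0,0,0,0, -90,0,0,0,0,0]'; python3 -m jog '[0,0,0,0,0,0, 0,0,0,0,0,0]'
python3 - <<'E'
from h import *
p=camw('wrist','w9')
T=manip.camera('top');S=manip.camera('scene')
import pickle; pickle.dump([p,T,S],open('cups.pkl','wb'))
save('c_t.png',T['img'][170:265,180:290],5); save('c_s.png',S['img'][160:235,340:440],6)
E
```

```text
clock: 10.5
eef_pos: [436.6, 317.1, 250.5]
eef_rot: [-1.571, -0.001, -2.582]
wrist_force: [-1.8, -0.8, -0.0]
finger_gap: 40.4
clock: 10.67
eef_pos: [436.2, 317.2, 251.7]
eef_rot: [-1.571, 0.001, -2.582]
wrist_force: [-0.2, -1.0, 0.3]
finger_gap: 39.9
```

View pics/w9.png

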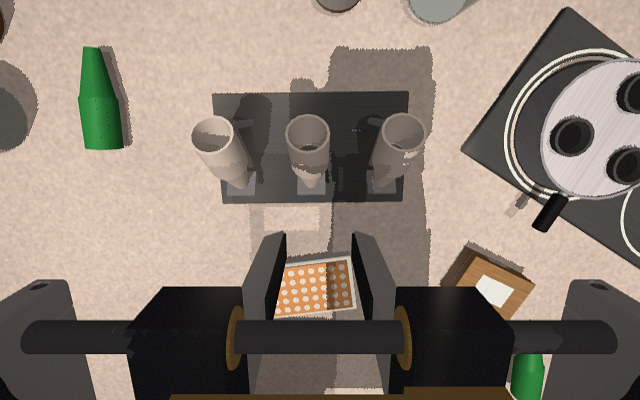

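View pics/c_s.png

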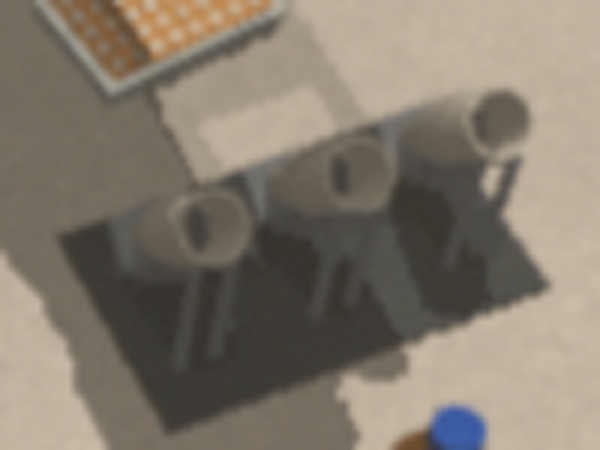

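Run:
```python
from h import *
import pickle
p,T,S=pickle.load(open('cups.pkl','rb')); p8=dict(p); p8['origin']=[430.28,311.69,407.894]; p8['orientation']=[2.86181816,-.00029,-1.01184554]
np.set_printoptions(precision=1,suppress=True)
w9=[(213,134),(307,132),(403,132)];w8=[(202,22),(306,19),(411,18)];s=[(423.3,180.2),(400.3,189.2),(376.2,198.2)]
for i in range(3): print('w9S',tri([p,S],[w9[i],s[i]]),'w8w9',tri([p8,p],[w8[i],w9[i]]),'all',tri([p8,p,S],[w8[i],w9[i],s[i]]))
c=[(212,95),(408,92),(403,201),(222,203)]
for z in(0,3,6):
  C=np.array([onz(p,q,z)[:2] for q in c]); print(z,C.ravel(),[round(np.linalg.norm(C[i]-C[(i+1)%4])) for i in range(4)],C.mean(0), [np.degrees(np.arctan2(*(C[0]-C[1])[::-1])),np.degrees(np.arctan2(*(C[3]-C[2])[::-1]))])
```

```text
w9S [438.4 429.3 127.5] w8w9 [437.6 428.2 121.4] all [437.5 428.8 124.9]
w9S [484.3 360.1 126.8] w8w9 [483.9 357.7 122.6] all [483.8 359.1 125.3]
w9S [529.5 289.  126. ] w8w9 [528.9 286.1 124.6] all [529.1 287.9 125.2]
0 [450.4 479.9 581.4 277.5 465.4 200.1 333.2 405.7] [241, 139, 244, 139] [457.6 340.8] [np.float64(122.90568476172147), np.float64(122.73022919437847)]
3 [450.8 479.1 580.8 278.1 465.7 201.2 334.5 405.4] [239, 138, 243, 138] [457.9 340.9] [np.float64(122.90568476172149), np.float64(122.73022919437847)]
6 [451.2 478.2 580.2 278.7 466.  202.4 335.8 405. ] [238, 137, 241, 137] [458.3 341.1] [np.float64(122.90568476172147), np.float64(122.73022919437847)]
```

```bash
cat >> h.py <<'E'
YR=np.radians(33.); TL=np.radians(35.)
A=np.array([np.sin(TL)*np.cos(YR),np.sin(TL)*np.sin(YR),np.cos(TL)])
zt=np.array([np.sin(YR),-np.cos(YR),0.])
RT=R.from_matrix(np.stack([np.cross(-A,zt),-A,zt],1))
RIM={1:np.array([437.5,428.6,125]),2:np.array([483.8,358.8,125]),3:np.array([529.2,288,125])}
E
python3 - <<'E'
from h import *
rows(RIM[3]+60*A,Rt=RT)
E
```

```text
row [-97.3  77.7  73.7] [  0.3  -0.9 -35.1] nmin 4.9 t 10.82 j [0.56 0.26 1.52 0.   1.37 1.57]
```

```bash
python3 -m jog '[-20,10,15,0,0,-7, -40,20,30,0,0,-14, -60,35,45,0,-0.5,-21, -80,50,60,0,-1,-28, -97,78,74,0,-1,-35, -97,78,74,0,-1,-35, -97,78,74,0,-1,-35, -97,78,74,0,-1,-35]' 64; python3 -m jog '[0,0,0,0,0,0, 0,0,0,0,0,0]'
python3 - <<'E'
from h import *
p=camw('wrist','w10'); 
rows(RIM[3]+60*A,Rt=RT)
print([proj(p,RIM[i]).round() for i in RIM])
E
```

```text
clock: 11.48
eef_pos: [558.2, 306.6, 172.7]
eef_rot: [-1.577, -0.61, -2.561]
wrist_force: [0.2, -0.1, 1.1]
finger_gap: 64.1
clock: 11.65
eef_pos: [558.1, 307.1, 176.5]
eef_rot: [-1.576, -0.605, -2.561]
wrist_force: [-0.6, -0.5, -0.1]
finger_gap: 64.0
row [-1.1  1.8  0.2] [ 0.2  0.2 -0.3] nmin 0.1 t 11.7 j [ 0.47  0.92  0.77 -0.07  2.05  1.45]
[array([ 92., 221.]), array([204., 221.]), array([318., 222.])]
```

View pics/w10.png

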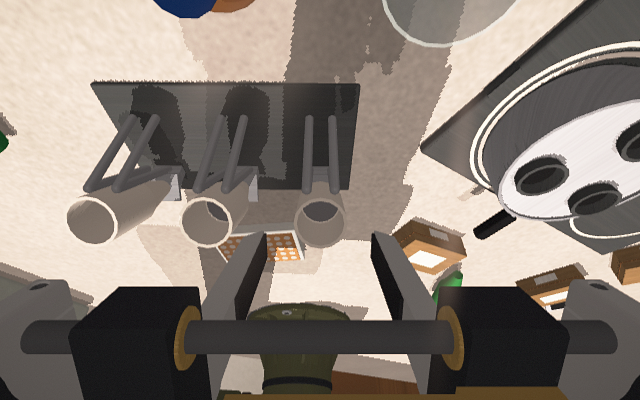

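Rim 3 is at (320,222), predicted at (318,222), and it is centred between the fingertips at columns 265 and 372. I descend along the axis.

```bash
python3 -m jog '[-0.5,25,0,0,0,0, -1,50,0,0,0,0, -1,68,0,0,0,0, -1,80,0,0,0,0, -1,86,0,0,0,0, -1,86,0,0,0,0, -1,86,0,0,0,0]' 64
python3 - <<'E'
from h import *
p=camw('wrist','w11'); print(manip.read_state()['wrist_force'])
rows(RIM[3]-25*A,Rt=RT)
E
```

```text
clock: 12.28
eef_pos: [517.8, 280.8, 103.6]
eef_rot: [-1.577, -0.608, -2.561]
wrist_force: [0.5, 1.2, 0.3]
finger_gap: 64.3
[ 1.00267177  0.1732479  -0.1453442 ]
row [ 1.4 -0.2  0.1] [ 0.2  0.2 -0.1] nmin 0.0 t 12.33 j [ 0.46  0.86  1.05 -0.06  1.83  1.46]
```

View pics/w11.png

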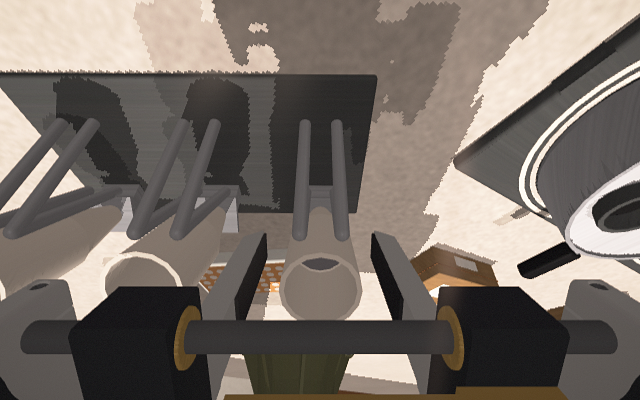

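```bash
python3 -m jog '[0,0,0,0,0,0, 0,0,0,0,0,0, 0,0,0,0,0,0, 0,0,0,0,0,0, 0,0,0,0,0,0, 0,0,0,0,0,0]' 34 25
python3 - <<'E'
from h import *
p=camw('wrist','w12'); s=manip.read_state();print(s['wrist_force'],s['finger_gap'],s['eef_pos'])
E
```

```text
clock: 12.83
eef_pos: [517.5, 280.4, 102.2]
eef_rot: [-1.577, -0.611, -2.561]
wrist_force: [0.6, 0.6, 0.9]
finger_gap: 40.0
[0.62958174 0.19831891 1.57699279] 39.736142039448225 [517.47909342 280.42127858 102.16728754]
```

View pics/w12.png

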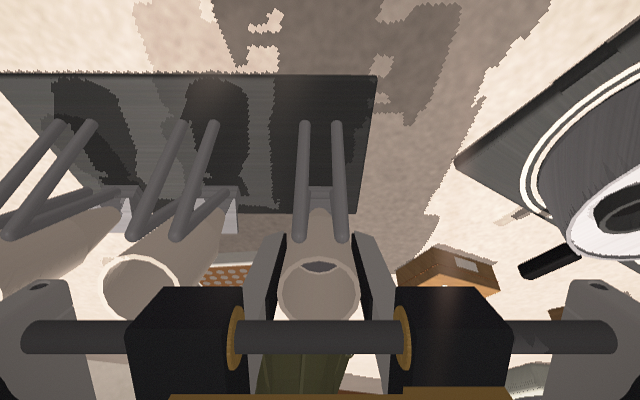

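Gripped at 40 mm. I lift along the axis.

```bash
python3 -m jog '[0,-15,0,0,0,0, 0,-40,0,0,0,0, 0,-70,0,0,0,0, 0,-100,0,0,0,0, 0,-130,0,0,0,0, 0,-130,0,0,0,0]'
python3 - <<'E'
from h import *
p=camw('wrist','w13'); s=manip.read_state();print(s['wrist_force'],s['finger_gap'],s['eef_pos'])
rows([696,86.6,195],-2.565)
E
```

```text
clock: 13.38
eef_pos: [582.5, 322.1, 213.7]
eef_rot: [-1.576, -0.601, -2.562]
wrist_force: [0.3, 0.1, -0.1]
finger_gap: 39.9
[-0.49608657  0.22974964 -1.1210861 ] 39.83817113709524 [581.40726385 321.36953248 210.45229087]
row [ 18.2  29.9 259.3] [ 0.3  0.1 34.7] nmin 6.3 t 13.43 j [ 0.47  1.    0.56 -0.07  2.18  1.44]
```

View pics/w13.png

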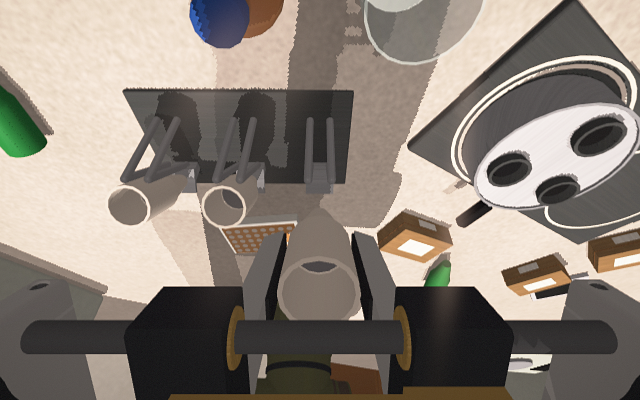

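```bash
python3 -m jog '[3,2,30,0,0,6, 6,4,65,0,0,12, 9,6,105,0,0,18, 12,8,145,0,0,24, 15,10,185,0,0,30, 18,14,225,0,0,35, 18,16,259,0,0,35, 18,16,259,0,0,35, 18,16,259,0,0,35]'; python3 -m jog '[0,0,0,0,0,0, 0,0,0,0,0,0]';python3 - <<'E'
from h import *
p=camw('wrist','w14'); rows([696,86.6,195],-2.565)
np.set_printoptions(precision=1,suppress=True)
for r in manip.tip_of('socket1',p)[:4]: print(round(r['score'],2),np.array(r['xy']),onz(p,r['xy'],70))
E
```

```text
clock: 14.18
eef_pos: [700.7, 88.5, 202.7]
eef_rot: [-1.577, -0.002, -2.568]
wrist_force: [1.2, 0.6, -1.1]
finger_gap: 39.6
clock: 14.35
eef_pos: [700.7, 91.8, 203.7]
eef_rot: [-1.577, -0.001, -2.564]
wrist_force: [0.2, -0.0, -0.6]
finger_gap: 39.7
row [6.9 9.  1.9] [0.3 0.1 0. ] nmin 0.3 t 14.4 j [0.08 0.68 1.01 0.   1.45 1.07]
0.7 [318.6 201.8] [697.1  89.4  70. ]
0.55 [257.  247.6] [623. 115.  70.]
```

View pics/w14.png

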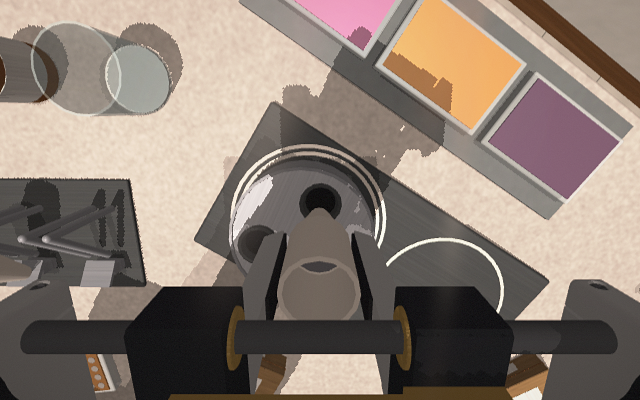

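```bash
python3 -m jog '[6,12,1,0,0,0, 6,24,1,0,0,0, 6,36,1,0,0,0, 6,40,1,0,0,0, 6,40,1,0,0,0]'; python3 -m jog '[0,0,0,0,0,0]';python3 - <<'E'
from h import *
p=camw('wrist','w15'); rows([696.5,88,160],-2.565)
S=manip.camera('scene'); save('s15.png',S['img'][150:290,190:370],4)
print(proj(S,[696.5,88,70]),proj(p,[696.5,88,70]))
E
```

```text
clock: 14.87
eef_pos: [696.2, 86.9, 162.5]
eef_rot: [-1.577, -0.002, -2.565]
wrist_force: [-0.2, 0.0, -1.2]
finger_gap: 39.7
clock: 14.95
eef_pos: [696.8, 86.8, 164.3]
eef_rot: [-1.576, -0.0, -2.565]
wrist_force: [0.1, 0.7, -0.8]
finger_gap: 40.0
row [-0.3  4.9 -1.3] [ 0.3  0.  -0. ] nmin 0.1 t 15.0 j [0.07 0.7  1.08 0.   1.36 1.06]
[301.66544685 244.16762835] [316.7367453  209.74395756]
```

View pics/w15.png

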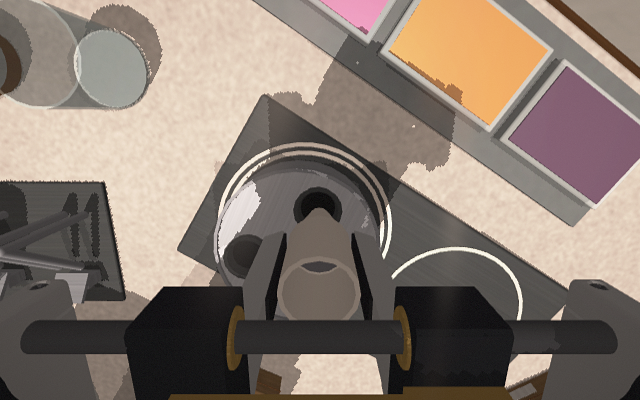

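View pics/s15.png

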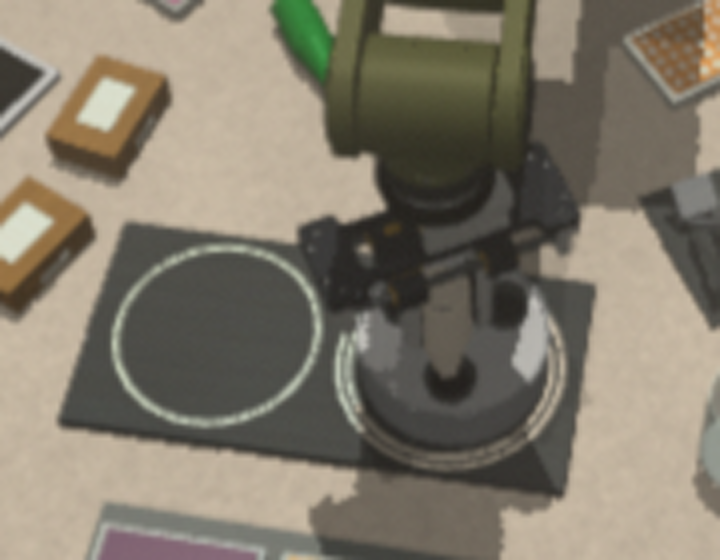

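Socket 1 in the scene crop is at (451,380), with the cup tip just above and left at (445,375). I shift about 2 mm and lower.

```bash
python3 -m jog '[-2.3,3,-0.9,0,0,0, -2.3,12,-0.9,0,0,0, -2.3,22,-0.9,0,0,0, -2.3,30,-0.9,0,0,0, -2.3,38,-0.9,0,0,0, -2.3,38,-0.9,0,0,0]'; python3 -m jog '[0,0,0,0,0,0]'
python3 - <<'E'
from h import *
rows([698,89,110],-2.565)
E
```

```text
clock: 15.55
eef_pos: [697.2, 88.6, 123.7]
eef_rot: [-1.578, -0.003, -2.565]
wrist_force: [0.1, 0.4, -1.2]
finger_gap: 39.6
clock: 15.63
eef_pos: [697.9, 88.6, 125.7]
eef_rot: [-1.576, -0.001, -2.565]
wrist_force: [1.3, 0.6, -0.5]
finger_gap: 39.9
row [-0.3 15.7 -0.1] [ 0.3 -0.   0.1] nmin 0.4 t 15.63 j [0.07 0.73 1.11 0.   1.3  1.07]
```

```bash
python3 -m jog '[0,3,0,0,0,0, 0,6,0,0,0,0, 0,9,0,0,0,0, 0,9,0,0,0,0]';  python3 -m jog '[0,1.5,0,0,0,0, 0,3,0,0,0,0, 0,3,0,0,0,0]'
```

```text
clock: 15.97
eef_pos: [697.8, 88.7, 116.8]
eef_rot: [-1.576, -0.001, -2.565]
wrist_force: [-0.4, 1.0, -1.0]
finger_gap: 39.6
clock: 16.22
eef_pos: [698.0, 88.7, 114.1]
eef_rot: [-1.576, -0.0, -2.565]
wrist_force: [-0.7, -0.3, -1.1]
finger_gap: 40.1
```

```bash
python3 -m jog '[0,1,0,0,0,0, 0,2,0,0,0,0, 0,2,0,0,0,0]';  python3 -m jog '[0,1,0,0,0,0, 0,2,0,0,0,0, 0,2,0,0,0,0]'
```

```text
clock: 16.47
eef_pos: [698.0, 88.7, 112.2]
eef_rot: [-1.576, -0.0, -2.565]
wrist_force: [-0.6, 0.2, -1.8]
finger_gap: 39.8
clock: 16.72
eef_pos: [697.9, 88.8, 110.2]
eef_rot: [-1.576, -0.0, -2.565]
wrist_force: [-1.1, 0.9, -1.5]
finger_gap: 39.4
```

```bash
python3 -m jog '[0,1,0,0,0,0, 0,2,0,0,0,0, 0,2,0,0,0,0]';  python3 -m jog '[0,1,0,0,0,0, 0,2,0,0,0,0, 0,2,0,0,0,0]'
```

```text
clock: 16.97
eef_pos: [697.9, 89.0, 109.1]
eef_rot: [-1.576, 0.0, -2.565]
wrist_force: [-4.8, 0.9, 4.7]
finger_gap: 39.6
clock: 17.22
eef_pos: [698.3, 89.1, 108.8]
eef_rot: [-1.575, 0.002, -2.565]
wrist_force: [-8.1, 1.4, 15.8]
finger_gap: 39.9
```

Contact comes at z≈109 as expected, so the cup is seated. I ease off 1 mm and release.

```bash
python3 -m jog '[0.8,-1.5,0,0,0,0, 0.8,-1.5,0,0,0,0]'; python3 -m jog '[0,0,0,0,0,0, 0,0,0,0,0,0, 0,0,0,0,0,0, 0,-15,0,0,0,0, 0,-40,0,0,0,0, 0,-75,0,0,0,0, 0,-110,0,0,0,0, 0,-110,0,0,0,0]' 54
python3 - <<'E'
from h import *
p=camw('wrist','w16'); S=manip.camera('scene'); save('s16.png',S['img'][150:290,190:370],4)
rows(RIM[2]+130*A,Rt=RT)
E
```

```text
clock: 17.38
eef_pos: [697.7, 88.6, 108.9]
eef_rot: [-1.575, 0.002, -2.565]
wrist_force: [-2.3, 1.1, 7.0]
finger_gap: 39.8
clock: 18.05
eef_pos: [699.5, 87.9, 225.9]
eef_rot: [-1.571, 0.009, -2.565]
wrist_force: [-0.1, 0.3, 0.3]
finger_gap: 54.3
row [ -42.7  -10.9 -344. ] [  0.2   0.1 -35.1] nmin 8.3 t 18.15 j [0.07 0.66 1.01 0.   1.47 1.07]
```

View pics/w16.png

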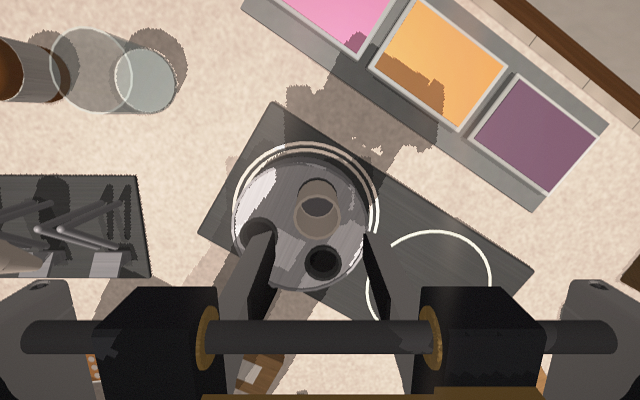

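View pics/s16.png

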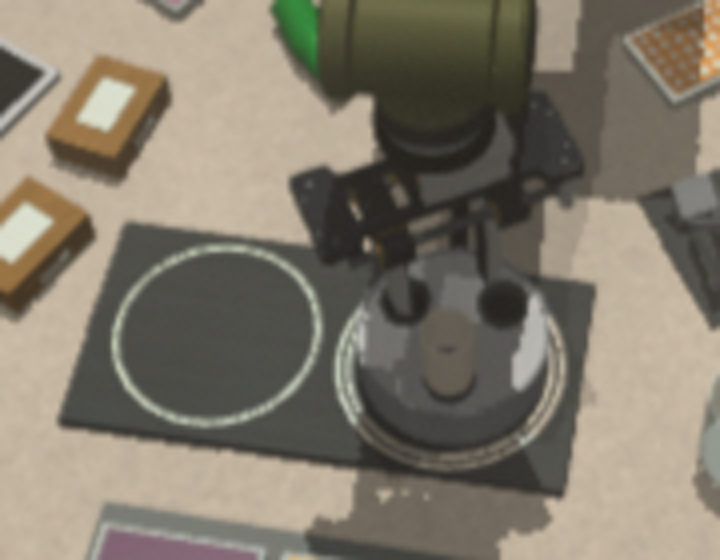

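The cup stands upright in the far socket: rim at (317,215) in the wrist view and (446,325)–(446,390) in the scene crop. On to the next cup.

```bash
python3 -m jog '[-5,-1,-40,0,0,-3, -9,-2,-80,0,0,-9, -14,-4,-120,0,0,-15, -19,-5,-160,0,0,-21, -23,-6,-200,0,0,-28, -28,-8,-240,0,0,-35, -35,-9,-280,0,0,-35, -40,-10,-315,0,0,-35, -43,-11,-344,0,0,-35, -43,-11,-344,0,0,-35]' 64; python3 -m jog '[0,30,0,0,0,0, 0,60,0,0,0,0, 0,60,0,0,0,0, 0,60,0,0,0,0]'
python3 - <<'E'
from h import *
p=camw('wrist','w17'); 
rows(RIM[2]+60*A,Rt=RT)
print([proj(p,RIM[i]).round() for i in RIM])
E
```

```text
clock: 18.98
eef_pos: [542.9, 404.6, 228.2]
eef_rot: [-1.578, -0.614, -2.555]
wrist_force: [0.3, 0.3, 0.1]
finger_gap: 64.1
clock: 19.32
eef_pos: [516.3, 380.1, 179.5]
eef_rot: [-1.577, -0.617, -2.562]
wrist_force: [0.2, 0.2, 0.9]
finger_gap: 64.1
row [0.5 9.9 0.1] [0.2 0.2 0. ] nmin 0.2 t 19.37 j [0.58 0.94 0.73 0.   2.08 1.57]
[array([208., 221.]), array([318., 221.]), array([429., 222.])]
```

View pics/w17.png

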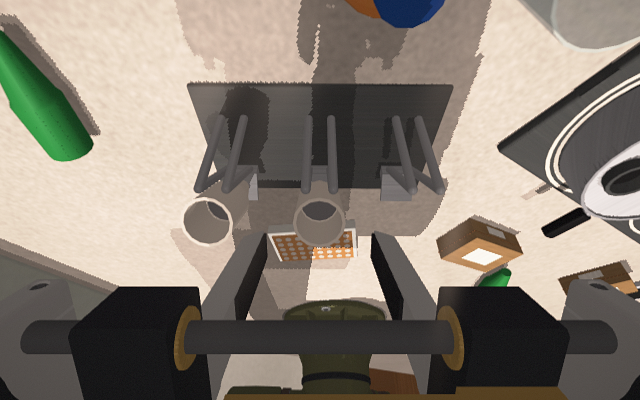

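Rim 2 is at (319,221), centred between the fingers, and the prediction of (318,221) agrees. I descend and grip.

```bash
python3 -m jog '[0.5,25,0,0,0,0, 0.5,50,0,0,0,0, 0.5,70,0,0,0,0, 0.5,86,0,0,0,0, 0.5,95,0,0,0,0, 0.5,95,0,0,0,0, 0.5,95,0,0,0,0]' 64
python3 - <<'E'
from h import *
rows(RIM[2]-25*A,Rt=RT)
E
```

```text
clock: 19.95
eef_pos: [472.6, 352.2, 105.4]
eef_rot: [-1.577, -0.608, -2.562]
wrist_force: [0.3, -0.0, -0.3]
finger_gap: 64.1
row [0.6 1.5 0.6] [ 0.2  0.2 -0.2] nmin 0.0 t 19.95 j [0.58 0.86 1.05 0.   1.84 1.57]
```

```bash
python3 -m jog '[0,1,0.5,0,0,0, 0,1,0.5,0,0,0, 0,1,0.5,0,0,0, 0,1,0.5,0,0,0, 0,1,0.5,0,0,0, 0,1,0.5,0,0,0, 0,1,0.5,0,0,0]' 34 25
python3 - <<'E'
from h import *
p=camw('wrist','w18'); rows(RIM[2]-25*A,Rt=RT)
E
```

```text
clock: 20.53
eef_pos: [471.1, 350.9, 103.6]
eef_rot: [-1.577, -0.61, -2.561]
wrist_force: [2.1, 1.4, 2.3]
finger_gap: 39.6
row [-0.  -1.2  0.3] [ 0.2  0.2 -0.1] nmin 0.0 t 20.58 j [0.58 0.86 1.06 0.   1.83 1.57]
```

View pics/w18.png

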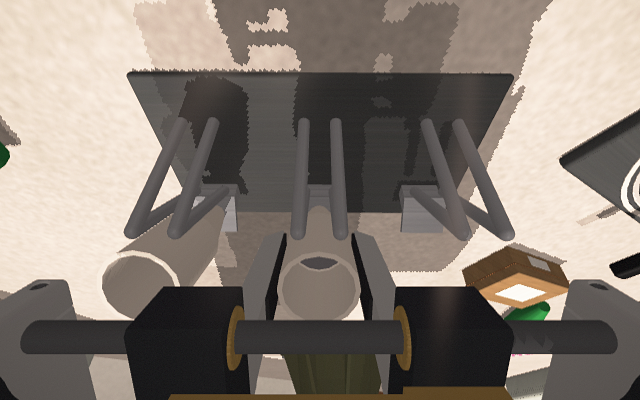

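```bash
python3 -m jog '[0,-15,0,0,0,0, 0,-40,0,0,0,0, 0,-70,0,0,0,0, 0,-100,0,0,0,0, 0,-130,0,0,0,0, 0,-130,0,0,0,0, 0,-130,0,0,0,0]'
python3 - <<'E'
from h import *
rows([637,41,205],-2.565)
E
```

```text
clock: 21.17
eef_pos: [534.0, 391.3, 209.8]
eef_rot: [-1.577, -0.609, -2.561]
wrist_force: [0.1, -0.8, -3.1]
finger_gap: 39.7
row [ 84.1  62.3 349.8] [ 0.3  0.1 34.9] nmin 8.8 t 21.17 j [0.58 0.99 0.57 0.   2.18 1.57]
```

```bash
python3 -m jog '[8,6,35,0,0,5, 17,12,70,0,0,11, 25,18,105,0,0,18, 34,25,140,0,0,25, 42,31,175,0,0,31, 52,38,213,0,0,35, 61,45,252,0,0,35, 70,52,290,0,0,35, 78,58,325,0,0,35, 84,62,350,0,0,35]'; python3 -m jog '[0,0,0,0,0,0, 0,0,0,0,0,0, 0,0,0,0,0,0]';python3 - <<'E'
from h import *
p=camw('wrist','w19'); rows([637,41,205],-2.565)
np.set_printoptions(precision=1,suppress=True)
for r in manip.tip_of('socket1',p)[:4]: print(round(r['score'],2),np.array(r['xy']),onz(p,r['xy'],70))
S=manip.camera('scene'); save('s19.png',S['img'][150:290,190:370],4)
for r in manip.tip_of('socket1',S)[:4]: print(round(r['score'],2),np.array(r['xy']),onz(S,r['xy'],70))
E
```

```text
clock: 22.0
eef_pos: [635.7, 37.6, 203.5]
eef_rot: [-1.578, -0.003, -2.567]
wrist_force: [-0.3, 0.2, -0.4]
finger_gap: 39.7
clock: 22.25
eef_pos: [635.8, 41.3, 204.1]
eef_rot: [-1.577, -0.002, -2.565]
wrist_force: [0.2, 0.4, -0.9]
finger_gap: 40.0
row [-0.4 -0.6  1.2] [0.4 0.1 0.1] nmin 0.1 t 22.3 j [0.01 0.52 1.27 0.   1.36 1.  ]
0.69 [323.8 194.2] [641.1  38.8  70. ]
0.63 [244.9 163.7] [625.5 116.5  70. ]
0.9 [315.4 226.2] [627.6 118.   70. ]
0.73 [303.6 244.5] [696.6  93.9  70. ]
0.61 [293.2 220.7] [619.5  46.5  70. ]
```

View pics/w19.png

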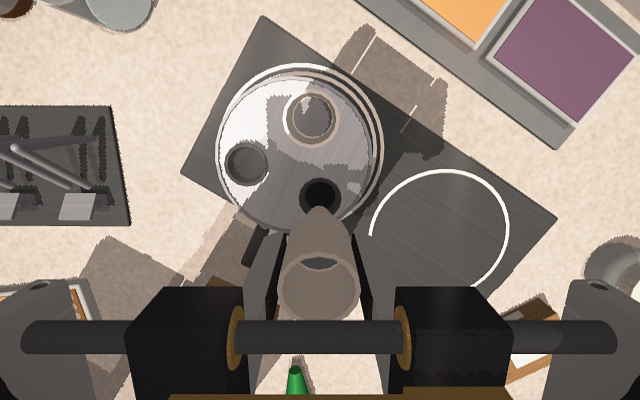

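View pics/s19.png

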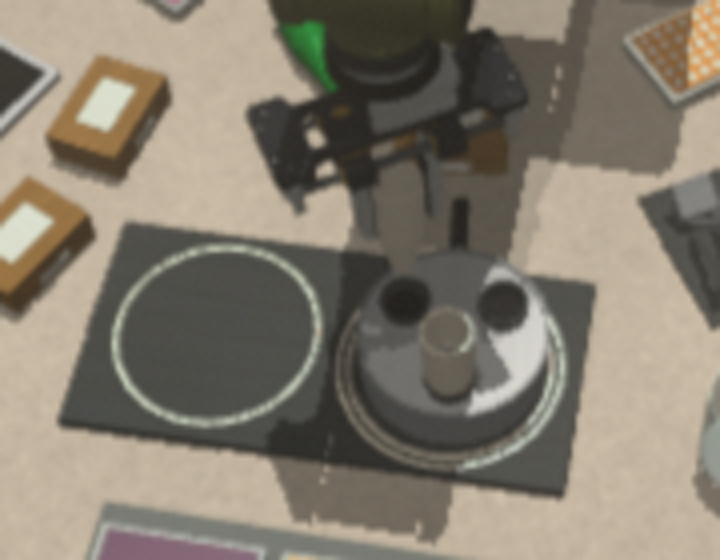

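Run:
```python
from h import *
p=manip.camera('wrist');S=manip.camera('scene')
print(onz(p,(320,196),70),onz(S,(190+405/4,150+299/4),70),onz(p,(246,164),70),onz(S,(190+503/4,150+304/4),70))
rows([637,41,205],-2.565)
```

```text
[638.27132181  41.21413594  70.        ] [634.95005189  43.4488283   70.        ] [626.35789829 116.0652022   70.        ] [626.67369898 118.99246075  70.        ]
row [-0.   0.3  0.6] [0.3 0.1 0. ] nmin 0.0 t 22.55 j [0.01 0.52 1.27 0.   1.36 1.  ]
```

```bash
python3 -m jog '[-0.5,15,0,0,0,0, -0.5,30,0,0,0,0, -0.5,42,0,0,0,0, -0.5,42,0,0,0,0, -0.5,42,0,0,0,0]'
python3 - <<'E'
from h import *
p=camw('wrist','w20'); rows([637,42,110],-2.565)
S=manip.camera('scene'); save('s20.png',S['img'][150:290,190:370],4)
E
```

```text
clock: 22.97
eef_pos: [637.0, 41.3, 163.0]
eef_rot: [-1.577, -0.001, -2.565]
wrist_force: [0.4, 1.1, -1.0]
finger_gap: 39.9
row [-0.1 53.9 -0.6] [ 0.3  0.  -0. ] nmin 1.3 t 23.02 j [0.01 0.55 1.32 0.   1.28 1.  ]
```

View pics/s20.png

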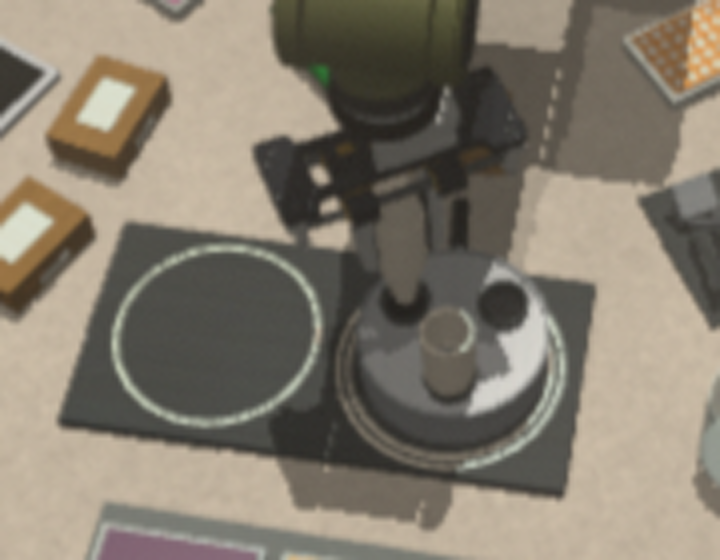

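The tip is over the socket at (403,302). I lower it.

```bash
python3 -m jog '[0,12,-0.5,0,0,0, 0,24,-0.5,0,0,0, 0,36,-0.5,0,0,0, 0,42,-0.5,0,0,0, 0,46,-0.5,0,0,0, 0,48,-0.5,0,0,0, 0,50,-0.5,0,0,0, 0,50,-0.5,0,0,0]';  python3 -m jog '[0,1,0,0,0,0, 0,2,0,0,0,0, 0,2,0,0,0,0]'; python3 -m jog '[0,1,0,0,0,0, 0,2,0,0,0,0, 0,2,0,0,0,0]'
```

```text
clock: 23.73
eef_pos: [636.6, 41.5, 113.2]
eef_rot: [-1.576, -0.001, -2.565]
wrist_force: [-1.4, -1.3, -1.5]
finger_gap: 39.7
clock: 23.98
eef_pos: [636.6, 41.4, 111.8]
eef_rot: [-1.576, -0.0, -2.565]
wrist_force: [-3.7, -2.1, 2.2]
finger_gap: 39.5
clock: 24.23
eef_pos: [636.7, 41.3, 110.1]
eef_rot: [-1.575, -0.0, -2.565]
wrist_force: [-6.0, -3.5, 4.9]
finger_gap: 39.7
```

```bash
python3 -m jog '[1.5,0,-0.1,0,0,0, 1.5,1,-0.1,0,0,0, 1.5,1.5,-0.1,0,0,0, 1.5,1.5,-0.1,0,0,0]'; python3 -m jog '[0,1,0,0,0,0, 0,2,0,0,0,0, 0,2,0,0,0,0]'
```

```text
clock: 24.57
eef_pos: [636.3, 41.1, 109.6]
eef_rot: [-1.574, 0.003, -2.565]
wrist_force: [-2.9, -1.5, 11.8]
finger_gap: 39.4
clock: 24.82
eef_pos: [636.7, 41.3, 109.2]
eef_rot: [-1.574, 0.004, -2.565]
wrist_force: [-7.3, 0.5, 23.1]
finger_gap: 39.8
```

```bash
python3 -m jog '[0.8,-2,0,0,0,0, 0.8,-2,0,0,0,0]'; python3 -m jog '[0,0,0,0,0,0, 0,0,0,0,0,0, 0,0,0,0,0,0, 0,-15,0,0,0,0, 0,-40,0,0,0,0, 0,-75,0,0,0,0, 0,-110,0,0,0,0, 0,-110,0,0,0,0, 0,-110,0,0,0,0]' 52
python3 - <<'E'
from h import *
p=camw('wrist','w21'); S=manip.camera('scene'); save('s21.png',S['img'][150:290,190:370],4)
rows(RIM[1]+130*A,Rt=RT)
E
```

```text
clock: 24.98
eef_pos: [635.6, 40.9, 109.3]
eef_rot: [-1.575, 0.003, -2.565]
wrist_force: [-0.4, 0.5, 10.3]
finger_gap: 39.6
clock: 25.73
eef_pos: [635.6, 40.2, 219.4]
eef_rot: [-1.574, 0.003, -2.565]
wrist_force: [-0.0, -0.2, -0.3]
finger_gap: 52.1
row [-121.   -12.6 -433.2] [  0.3   0.1 -34.9] nmin 10.8 t 25.83 j [0.   0.5  1.26 0.   1.38 1.  ]
```

View pics/w21.png

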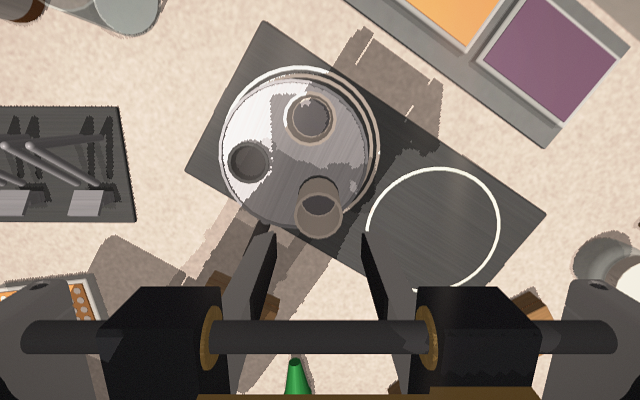

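View pics/s21.png

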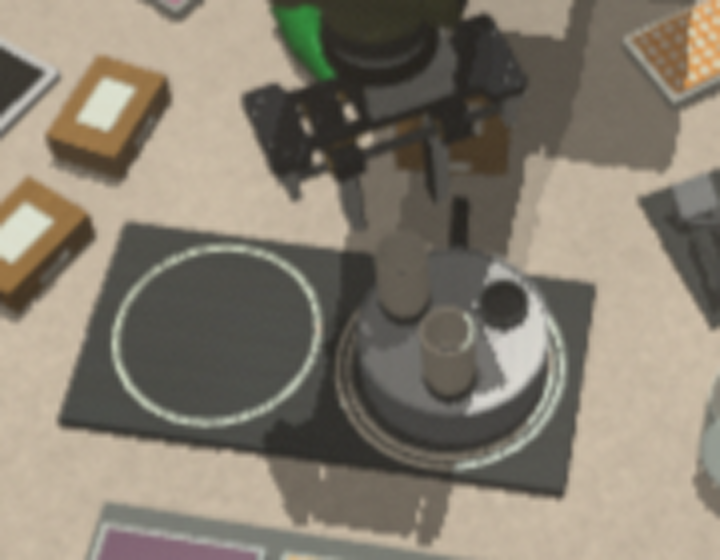

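```bash
python3 -m jog '[-11,-1,-40,0,0,-3, -22,-2,-80,0,0,-7, -33,-4,-120,0,0,-12, -45,-5,-160,0,0,-17, -56,-6,-200,0,0,-22, -67,-7,-240,0,0,-28, -78,-8,-280,0,0,-35, -89,-9,-320,0,0,-35, -100,-10,-358,0,0,-35, -110,-11,-395,0,0,-35]' 64
python3 - <<'E'
from h import *
rows(RIM[1]+60*A,Rt=RT)
E
```

```text
clock: 26.67
eef_pos: [510.7, 433.1, 228.0]
eef_rot: [-1.577, -0.615, -2.561]
wrist_force: [-0.6, -0.1, 0.4]
finger_gap: 64.2
row [ -7.2  61.1 -35.8] [0.2 0.2 0.3] nmin 1.7 t 26.67 j [0.63 1.02 0.48 0.05 2.25 1.65]
```

```bash
python3 -m jog '[-7,15,-36,0,0,0, -7,40,-36,0,0,0, -7,61,-36,0,0,0, -7,61,-36,0,0,0, -7,61,-36,0,0,0]' 64
python3 - <<'E'
from h import *
p=camw('wrist','w22'); 
rows(RIM[1]-25*A,Rt=RT)
print([proj(p,RIM[i]).round() for i in RIM])
E
```

```text
clock: 27.08
eef_pos: [467.4, 445.3, 176.1]
eef_rot: [-1.577, -0.614, -2.562]
wrist_force: [0.2, -0.7, 0.8]
finger_gap: 63.7
row [-1.4 88.2 -2.1] [ 0.2  0.2 -0. ] nmin 2.1 t 27.13 j [0.68 0.95 0.72 0.07 2.07 1.69]
[array([315., 221.]), array([429., 221.]), array([543., 222.])]
```

View pics/w22.png

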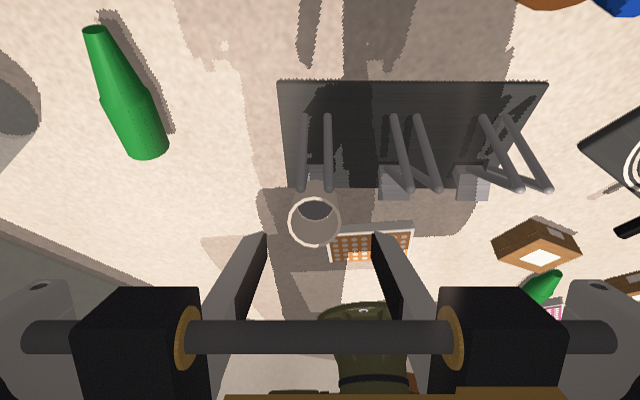

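```bash
python3 -m jog '[-1,25,-2,0,0,0, -1,50,-2,0,0,0, -1,70,-2,0,0,0, -1,82,-2,0,0,0, -1,87,-2,0,0,0, -1,87,-2,0,0,0, -1,87,-2,0,0,0]' 64; python3 -m jog '[0,0,0,0,0,0, 0,0,0,0,0,0, 0,0,0,0,0,0, 0,0,0,0,0,0, 0,0,0,0,0,0, 0,0,0,0,0,0, 0,0,0,0,0,0]' 34 25
python3 - <<'E'
from h import *
p=camw('wrist','w23'); rows(RIM[1]-25*A,Rt=RT)
E
```

```text
clock: 27.72
eef_pos: [426.4, 421.4, 106.4]
eef_rot: [-1.577, -0.609, -2.562]
wrist_force: [-0.4, 0.3, 1.1]
finger_gap: 64.0
clock: 28.3
eef_pos: [425.3, 421.0, 105.5]
eef_rot: [-1.577, -0.61, -2.561]
wrist_force: [0.5, 2.1, 1.7]
finger_gap: 39.5
row [-0.5  0.8  0.3] [ 0.2  0.2 -0. ] nmin 0.0 t 28.35 j [0.69 0.88 1.02 0.07 1.85 1.68]
```

View pics/w23.png

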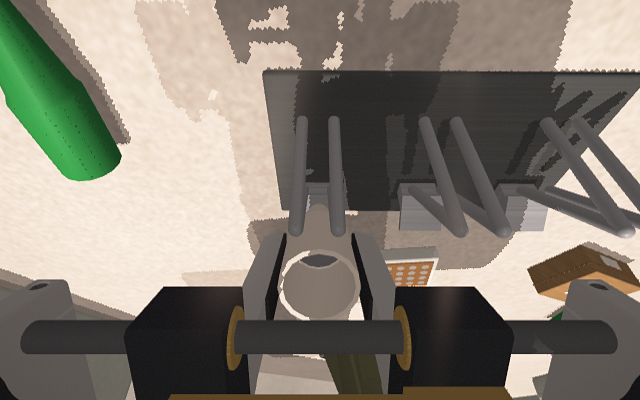

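```bash
python3 -m jog '[0,-15,0,0,0,0, 0,-40,0,0,0,0, 0,-70,0,0,0,0, 0,-100,0,0,0,0, 0,-130,0,0,0,0, 0,-130,0,0,0,0, 0,-130,0,0,0,0]'
python3 - <<'E'
from h import *
rows([626,116.5,205],-2.565)
E
```

```text
clock: 28.93
eef_pos: [488.7, 461.3, 211.8]
eef_rot: [-1.577, -0.609, -2.562]
wrist_force: [0.2, -0.3, -1.1]
finger_gap: 40.0
row [ 56.9  45.7 364. ] [ 0.3  0.1 34.9] nmin 8.9 t 28.93 j [0.68 1.03 0.51 0.08 2.21 1.7 ]
```

```bash
python3 -m jog '[6,5,36,0,0,5, 12,9,73,0,0,11, 18,14,110,0,0,18, 23,18,147,0,0,25, 29,23,184,0,0,31, 35,28,221,0,0,35, 41,33,258,0,0,35, 47,38,295,0,0,35, 53,42,332,0,0,35, 57,45,364,0,0,35]'; python3 -m jog '[0,0,0,0,0,0, 0,0,0,0,0,0, 0,0,0,0,0,0]';python3 - <<'E'
from h import *
p=camw('wrist','w24'); rows([626,116.5,165],-2.565)
np.set_printoptions(precision=1,suppress=True)
for r in manip.tip_of('socket1',p)[:4]: print(round(r['score'],2),np.array(r['xy']),onz(p,r['xy'],70))
S=manip.camera('scene'); save('s24.png',S['img'][150:290,190:370],4)
for r in manip.tip_of('socket1',S)[:4]: print(round(r['score'],2),np.array(r['xy']),onz(S,r['xy'],70))
E
```

```text
clock: 29.77
eef_pos: [624.5, 113.8, 204.1]
eef_rot: [-1.577, -0.003, -2.566]
wrist_force: [-0.1, 0.1, -0.1]
finger_gap: 39.4
clock: 30.02
eef_pos: [624.5, 116.7, 204.4]
eef_rot: [-1.577, -0.002, -2.565]
wrist_force: [-0.8, 0.3, -0.4]
finger_gap: 39.7
row [-0.8 39.7  1.6] [0.3 0.1 0.1] nmin 1.0 t 30.07 j [0.13 0.51 1.28 0.   1.35 1.12]
0.62 [319.  199.7] [622.6 114.9  70. ]
0.92 [315.  226.8] [629.9 117.2  70. ]
0.89 [304.9 248.3] [708.6 100.2  70. ]
0.64 [289.4 224. ] [633.3  37.3  70. ]
0.62 [196.8 208.8] [ 627.3 -263.9   70. ]
```

View pics/w24.png

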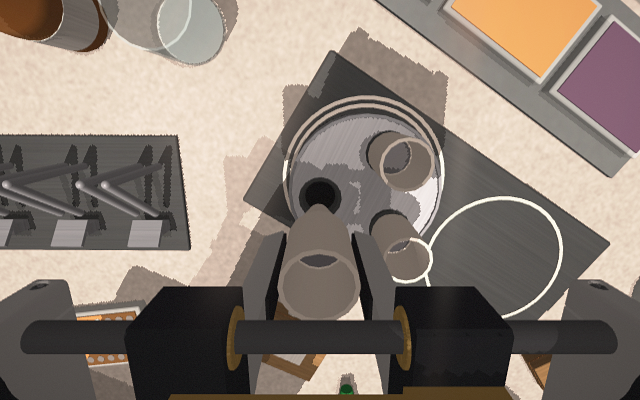

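View pics/s24.png

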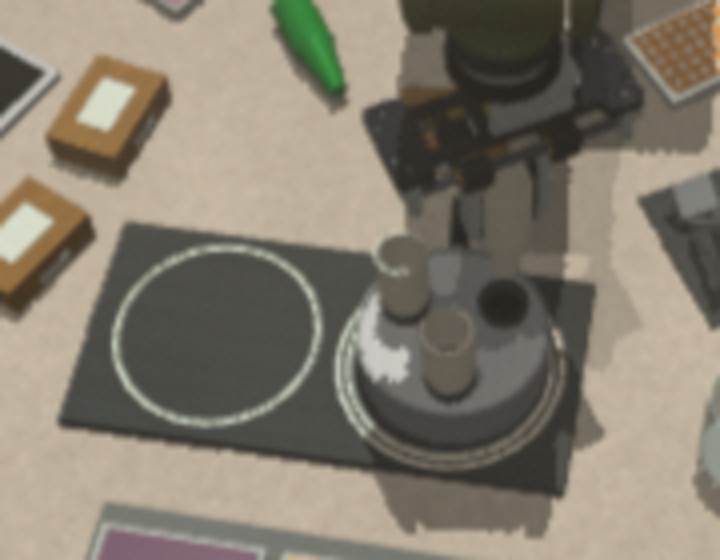

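The hole is at (319,196), the same relative spot as in the last good insertion, so I go straight down.

```bash
python3 -m jog '[0,15,0,0,0,0, 0,30,0,0,0,0, 0,45,0,0,0,0, 0,60,0,0,0,0, 0,72,0,0,0,0, 0,80,0,0,0,0, 0,86,0,0,0,0, 0,88,0,0,0,0, 0,88,0,0,0,0]';  python3 -m jog '[0,1,0,0,0,0, 0,2,0,0,0,0, 0,2,0,0,0,0]'; python3 -m jog '[0,1,0,0,0,0, 0,2,0,0,0,0, 0,2,0,0,0,0]'
```

```text
clock: 30.97
eef_pos: [625.3, 116.6, 117.5]
eef_rot: [-1.576, -0.001, -2.565]
wrist_force: [-2.2, -2.0, -1.2]
finger_gap: 39.8
clock: 31.22
eef_pos: [625.5, 116.6, 116.1]
eef_rot: [-1.576, 0.0, -2.565]
wrist_force: [-3.4, -3.2, 2.8]
finger_gap: 39.4
clock: 31.47
eef_pos: [625.5, 116.7, 113.9]
eef_rot: [-1.576, 0.0, -2.565]
wrist_force: [-4.0, -3.4, 1.8]
finger_gap: 39.7
```

```bash
python3 -m jog '[2,0,0.2,0,0,0, 2,1,0.2,0,0,0, 2,2,0.2,0,0,0, 2,2,0.2,0,0,0]'; python3 -m jog '[0,1,0,0,0,0, 0,2,0,0,0,0, 0,2,0,0,0,0]'
```

```text
clock: 31.8
eef_pos: [624.4, 115.8, 111.9]
eef_rot: [-1.576, 0.002, -2.565]
wrist_force: [3.4, 1.4, 0.4]
finger_gap: 39.6
clock: 32.05
eef_pos: [624.6, 115.9, 111.0]
eef_rot: [-1.575, 0.003, -2.565]
wrist_force: [0.3, 2.8, 9.3]
finger_gap: 39.8
```

```bash
python3 -m jog '[0,1,0,0,0,0, 0,2,0,0,0,0, 0,2,0,0,0,0]'
```

```text
clock: 32.3
eef_pos: [624.8, 116.2, 110.7]
eef_rot: [-1.575, 0.004, -2.565]
wrist_force: [-4.6, 2.2, 23.9]
finger_gap: 39.3
```

Seated: 24 N upward with no further travel. I ease off, release and rise.

```bash
python3 -m jog '[0.3,-2,0,0,0,0, 0.3,-2,0,0,0,0]'; python3 -m jog '[0,0,0,0,0,0, 0,0,0,0,0,0, 0,0,0,0,0,0, 0,-15,0,0,0,0, 0,-40,0,0,0,0, 0,-75,0,0,0,0, 0,-110,0,0,0,0, 50,-120,30,0,0,0, 80,-130,70,0,0,0]' 52; python3 -m jog '[0,0,0,0,0,0, 0,0,0,0,0,0]'
python3 - <<'E'
from h import *
p=camw('wrist','w25'); S=manip.camera('scene'); save('s25.png',S['img'][150:290,190:370],4)
E
```

```text
clock: 32.47
eef_pos: [624.0, 115.7, 110.8]
eef_rot: [-1.576, 0.002, -2.565]
wrist_force: [-0.4, 1.5, 11.3]
finger_gap: 39.5
clock: 33.22
eef_pos: [598.4, 38.4, 235.8]
eef_rot: [-1.575, 0.001, -2.562]
wrist_force: [0.9, -1.1, -0.8]
finger_gap: 52.3
clock: 33.38
eef_pos: [599.1, 36.0, 234.7]
eef_rot: [-1.576, 0.0, -2.568]
wrist_force: [-0.3, 0.8, -0.6]
finger_gap: 52.1
```

View pics/w25.png

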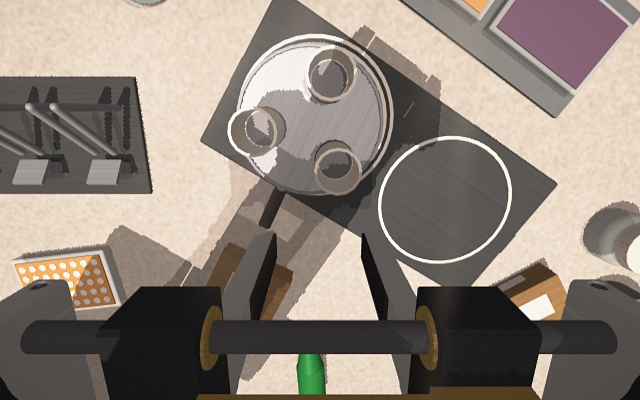

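View pics/s25.png

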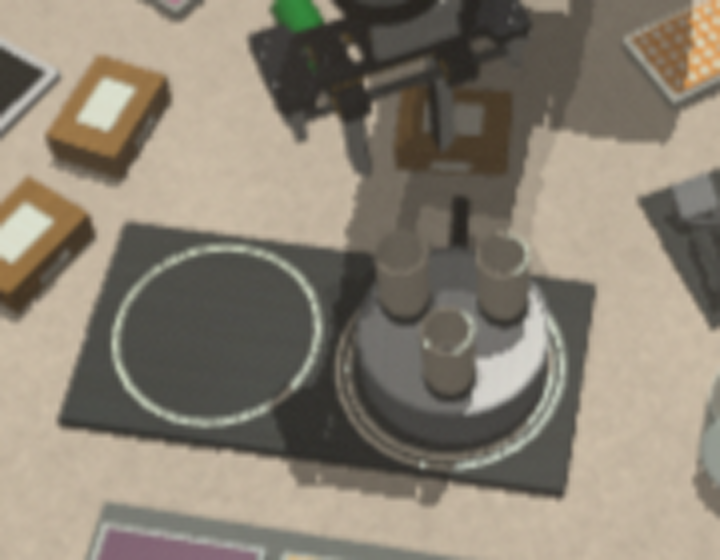

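All three cups stand upright and level in the pan, with rims at (330,73), (256,132) and (338,165) in the wrist view. Now the boxes: I view the stand area.

Run:
```python
from h import *
rows([430,-270,280],-3.3)
```

```text
row [309.7 -46.9 165.8] [ 0.3 42.1  0.2] nmin 8.5 t 33.48 j [0.   0.41 1.36 0.   1.38 0.99]
```

```bash
python3 -m jog '[35,-10,17,0,5,0, 70,-20,36,0,10,0, 105,-30,54,0,15,0, 140,-40,72,0,20,0, 175,-47,90,0,25,0, 210,-47,110,0,30,0, 245,-47,130,0,35,0, 280,-47,150,0,42,0, 310,-47,166,0,42,0, 310,-47,166,0,42,0]' 92; python3 -m jog '[0,0,0,0,0,0, 0,0,0,0,0,0, 0,0,0,0,0,0]'
python3 - <<'E'
from h import *
p=camw('wrist','w26');T=manip.camera('top')
np.set_printoptions(precision=1,suppress=True)
for n,z in(('stand_top',10),('box1_mid',34)):
  for nm,q in (('W',p),('T',T)):
    for r in manip.masks_of(n,q):
        if r['score']>.2: print(n,nm,round(r['score'],2),r['xy'],quad(q,r['pixels'],z))
    for r in manip.tip_of(n,q)[:4]: print('  tip',round(r['score'],2),np.array(r['xy']),onz(q,r['xy'],z if z==10 else 17))
E
```

```text
clock: 34.32
eef_pos: [428.3, -273.9, 279.8]
eef_rot: [-1.574, -0.005, 2.982]
wrist_force: [0.4, 0.2, 0.3]
finger_gap: 91.8
clock: 34.57
eef_pos: [430.8, -269.5, 280.3]
eef_rot: [-1.575, -0.004, 2.987]
wrist_force: [0.5, -0.1, 0.5]
finger_gap: 91.7
stand_top W 0.85 [398.4, 138.7] ((452.4298095703125, -380.4739990234375), (85.01627349853516, 110.14080047607422), 66.3940658569336)
stand_top W 0.61 [30.7, 55.8] ((608.1052856445312, 68.24053955078125), (84.72852325439453, 181.62184143066406), 65.42479705810547)
  tip 0.79 [397.6 139.3] [ 456.5 -379.1   10. ]
  tip 0.42 [102.1 207.1] [426.   43.9  10. ]
stand_top T 0.48 [334.1, 152.5] ((659.4293212890625, 35.25163269042969), (40.641448974609375, 54.86924362182617), 89.42796325683594)
box1_mid W 0.71 [101.1, 205.7] ((432.3788146972656, 26.946754455566406), (68.14195251464844, 115.5385971069336), 5.751148700714111)
  tip 0.86 [101.2 203.7] [432.3  38.1  17. ]
box1_mid T 0.68 [210.1, 156.3] ((632.4826049804688, 418.0779113769531), (87.50056457519531, 60.19518280029297), 44.808876037597656)
box1_mid T 0.65 [334.7, 227.0] ((426.3153076171875, 38.382041931152344), (70.31737518310547, 96.1302490234375), 5.32232666015625)
  tip 0.79 [333.2 224.1] [433.9  39.2  17. ]
```

View pics/w26.png

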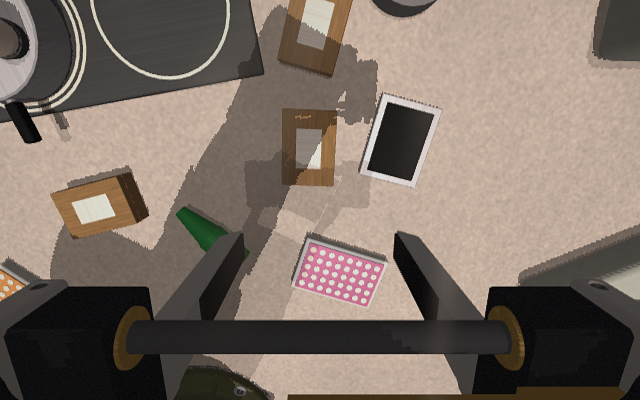

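Run:
```python
from h import *
p=manip.camera('wrist')
a=ortho(p,380,560,-450,-210,34,3); save('o26.png',a)
C=[onz(p,q,10)[:2] for q in [(386,93),(442,109),(413,187),(360,172)]]
C=np.array(C);print(C,C.mean(0),[np.linalg.norm(C[i]-C[(i+1)%4]) for i in range(4)],np.degrees(np.arctan2(*(C[0]-C[3])[::-1])),np.degrees(np.arctan2(*(C[1]-C[2])[::-1])))
print(p['origin'])
```

```text
[[ 516.33806589 -371.03053596]
 [ 485.304403   -440.99990343]
 [ 386.7141534  -396.05757864]
 [ 419.24338096 -325.72053318]] [ 451.90000081 -383.4521378 ] [np.float64(76.54280251660528), np.float64(108.35058778587883), np.float64(77.49484246880776), np.float64(107.14650807865743)] -25.016481496701484 -24.505851003494914
[ 510.83074559 -283.77155575  437.89101266]
```

View pics/o26.png

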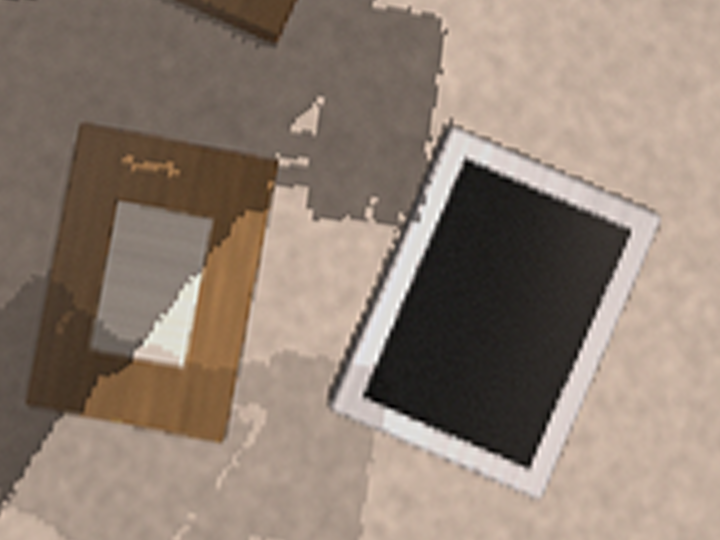

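The nearest box (shadowed, at (309,147) in the wrist view) rectifies to centre (466,−261), −10.7°, 67 x 95 mm. The stand at (400,139) rectifies to (452,−380), −23.5°.

Run:
```python
from h import *
rows([466,-260.7,90],np.radians(169.3))
```

```text
row [-34.6 190.5 -14.8] [0.2 1.7 0.2] nmin 4.7 t 35.12 j [-0.63  0.17  1.56  0.    1.42  1.09]
```

```bash
python3 -m jog '[-35,30,-15,0,1.5,0, -35,70,-15,0,1.7,0, -35,110,-15,0,1.7,0, -35,150,-15,0,1.7,0, -35,190,-15,0,1.7,0, -35,190,-15,0,1.7,0]' 86; python3 -m jog '[0,0,0,0,0,0, 0,0,0,0,0,0]'
python3 - <<'E'
from h import *
p=camw('wrist','w27'); rows([466,-260.7,27],np.radians(169.3))
a=ortho(p,400,560,-340,-180,34,3); save('o27.png',a)
E
```

```text
clock: 35.62
eef_pos: [463.4, -258.6, 83.7]
eef_rot: [-1.579, -0.014, 2.956]
wrist_force: [-1.2, 0.6, -0.7]
finger_gap: 85.9
clock: 35.78
eef_pos: [467.4, -261.3, 92.9]
eef_rot: [-1.573, -0.001, 2.955]
wrist_force: [0.3, -0.8, 0.5]
finger_gap: 86.1
row [ 1.7 66.4 -0.2] [ 0.1  0.  -0. ] nmin 1.6 t 35.83 j [-0.58  0.42  1.7   0.    1.03  1.18]
```

View pics/w27.png

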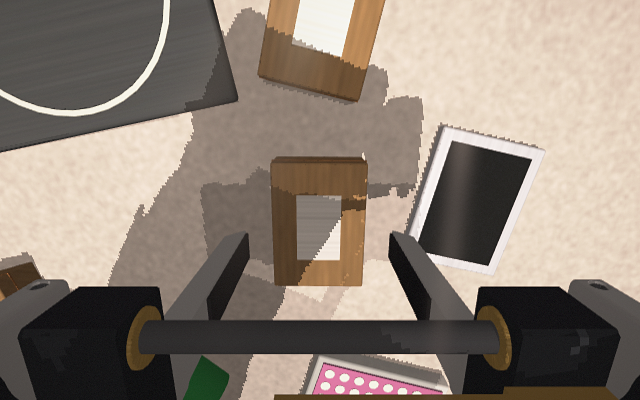

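View pics/o27.png

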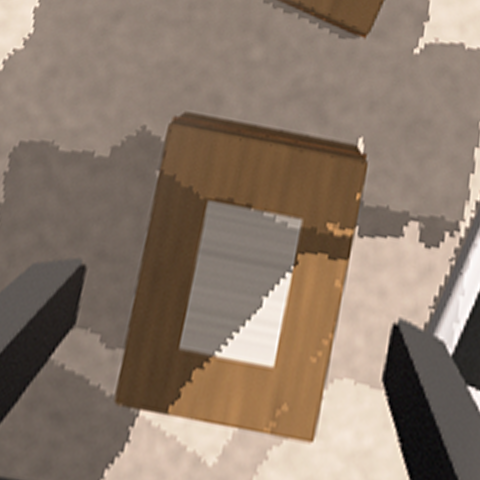

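The box is centred between the fingers at (318,220). I descend and grip.

```bash
python3 -m jog '[1.5,20,0,0,0,0, 1.5,40,0,0,0,0, 1.5,55,0,0,0,0, 1.5,63,0,0,0,0, 1.5,66,0,0,0,0, 1.5,66,0,0,0,0]' 86; python3 -m jog '[0,0,0,0,0,0, 0,0,0,0,0,0, 0,0,0,0,0,0, 0,0,0,0,0,0, 0,0,0,0,0,0]' 62 25
python3 - <<'E'
from h import *
rows([452,-380.3,120],np.radians(156.5))
E
```

```text
clock: 36.33
eef_pos: [465.2, -260.4, 25.5]
eef_rot: [-1.574, -0.002, 2.955]
wrist_force: [-0.5, -0.1, 0.1]
finger_gap: 85.8
clock: 36.75
eef_pos: [465.1, -260.3, 25.3]
eef_rot: [-1.574, -0.002, 2.956]
wrist_force: [-1.1, 1.5, 6.4]
finger_gap: 68.1
row [ -9.1 -95.1 120.1] [ 0.2 12.8  0.2] nmin 3.7 t 36.75 j [-0.58  0.52  1.73  0.    0.89  1.18]
```

```bash
python3 -m jog '[0,-20,0,0,0,0, 0,-50,0,0,0,0, 0,-80,10,0,0,0, -2,-95,45,0,5,0, -5,-95,80,0,9,0, -9,-95,120,0,12.8,0, -9,-95,120,0,12.8,0, -9,-95,120,0,12.8,0]'; python3 -m jog '[0,0,0,0,0,0, 0,0,0,0,0,0]'
python3 - <<'E'
from h import *
p=camw('wrist','w28'); S=manip.camera('scene')
rows([452,-380.3,60],np.radians(156.5))
for r in manip.masks_of('stand_top',S)[:2]: print(r['score'],r['xy'],quad(S,r['pixels'],10))
save('s28.png',S['img'][110:250,130:310],4)
E
```

```text
clock: 37.42
eef_pos: [450.9, -381.3, 118.6]
eef_rot: [-1.574, -0.005, 2.73]
wrist_force: [0.6, 0.2, -2.2]
finger_gap: 67.9
clock: 37.58
eef_pos: [451.7, -379.0, 118.9]
eef_rot: [-1.574, -0.005, 2.733]
wrist_force: [-0.4, -0.3, -2.4]
finger_gap: 68.1
row [-0.8 59.   1.3] [0.2 0.1 0.3] nmin 1.4 t 37.68 j [-0.76  0.5   1.51  0.    1.14  1.22]
0.64 [186.7, 176.6] ((455.9023132324219, -376.767333984375), (86.21990966796875, 113.5259780883789), 68.73592376708984)
```

View pics/w28.png

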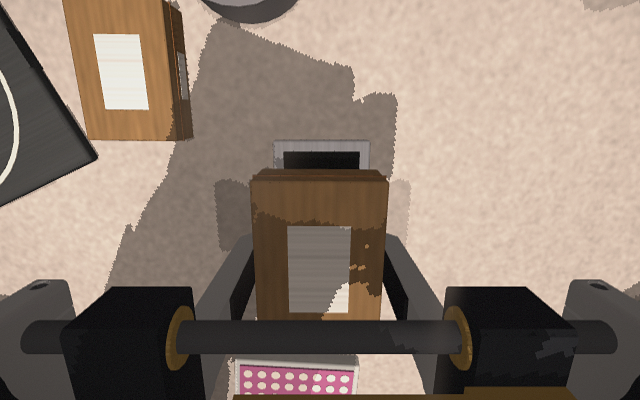

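View pics/s28.png

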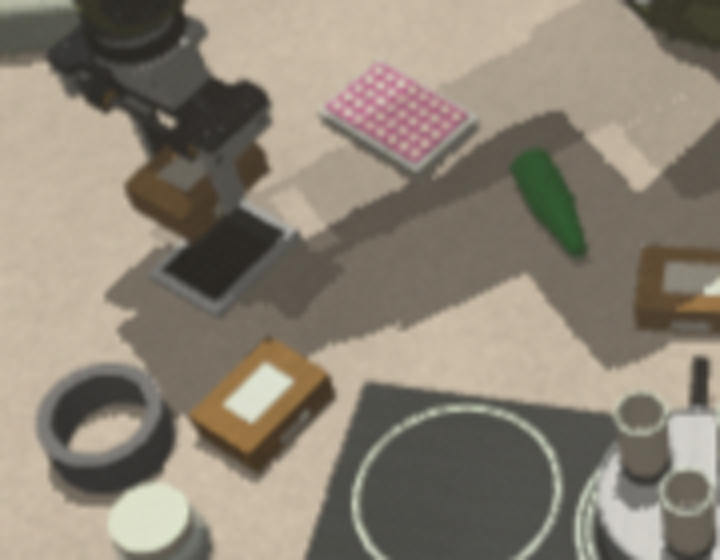

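Run:
```python
from h import *
p=manip.camera('wrist'); s=manip.read_state()
e=onz(p,(321.5,141),10); y=s['eef_rot'][2]; u=np.array([np.cos(y),np.sin(y)]); print(e, e[:2]+55*u)
l=onz(p,(274,141),10);r=onz(p,(369,140),10);print(np.linalg.norm(l-r), np.degrees(np.arctan2(*(l-r)[:2][::-1]))-90)
print(s['eef_pos'])
rows(list(e[:2]+55*u)+[36],np.radians(156.5))
```

```text
[ 502.31344068 -402.92319121   10.        ] [ 451.83397796 -381.08689472]
79.11471562646327 -22.792511132458188
[ 451.92089425 -379.33688577  119.14636696]
row [-1.  83.1  1.9] [0.2 0.1 0.2] nmin 2.0 t 37.78 j [-0.76  0.5   1.51  0.    1.14  1.22]
```

```bash
python3 -m jog '[-0.5,20,1.5,0,0,0, -0.5,40,1.5,0,0,0, -0.5,58,1.5,0,0,0, -0.5,70,1.5,0,0,0, -0.5,78,1.5,0,0,0, -0.5,81,1.5,0,0,0, -0.5,81,1.5,0,0,0]'; python3 -m jog '[0,1,0,0,0,0, 0,1.5,0,0,0,0, 0,1.5,0,0,0,0]'
```

```text
clock: 38.37
eef_pos: [451.3, -381.2, 37.9]
eef_rot: [-1.574, -0.005, 2.732]
wrist_force: [0.7, 0.4, -2.0]
finger_gap: 68.1
clock: 38.62
eef_pos: [451.5, -381.4, 37.2]
eef_rot: [-1.573, -0.003, 2.732]
wrist_force: [1.1, -0.2, -2.5]
finger_gap: 68.0
```

```bash
python3 -m jog '[0,1,0,0,0,0, 0,2,0,0,0,0, 0,2,0,0,0,0]';python3 -m jog '[0,1,0,0,0,0, 0,1,0,0,0,0]'
```

```text
clock: 38.87
eef_pos: [451.5, -381.4, 35.4]
eef_rot: [-1.573, -0.003, 2.732]
wrist_force: [-2.1, 0.8, 5.6]
finger_gap: 67.6
clock: 39.03
eef_pos: [451.5, -381.5, 35.3]
eef_rot: [-1.573, -0.003, 2.732]
wrist_force: [-6.4, 6.1, 16.9]
finger_gap: 68.1
```

The box is down on the stand. I release, rise and look.

```bash
python3 -m jog '[0,-1,0,0,0,0, 0,-1,0,0,0,0]'; python3 -m jog '[0,0,0,0,0,0, 0,0,0,0,0,0, 0,0,0,0,0,0, 0,-20,0,0,0,0, 0,-60,0,0,0,0, 0,-100,0,0,0,0, 15,-140,0,0,0,0, 30,-180,-10,0,0,0, 30,-180,-10,0,0,0]' 84; python3 -m jog '[0,0,0,0,0,0, 0,0,0,0,0,0]'
python3 - <<'E'
from h import *
p=camw('wrist','w29')
a=ortho(p,380,560,-460,-220,44,3); save('o29.png',a)
print(p['origin'],p['orientation'])
E
```

```text
clock: 39.2
eef_pos: [451.5, -381.5, 35.4]
eef_rot: [-1.573, -0.003, 2.732]
wrist_force: [-3.0, 2.2, 8.0]
finger_gap: 68.5
clock: 39.95
eef_pos: [428.8, -361.1, 221.9]
eef_rot: [-1.57, 0.005, 2.732]
wrist_force: [0.5, -1.8, 1.0]
finger_gap: 84.2
clock: 40.12
eef_pos: [428.2, -360.8, 214.0]
eef_rot: [-1.574, -0.005, 2.732]
wrist_force: [0.1, 0.4, -0.8]
finger_gap: 83.8
[ 503.38487528 -393.28956956  371.20862831] [ 2.85902681e+00  2.01136725e-03 -1.98051014e+00]
```

View pics/w29.png

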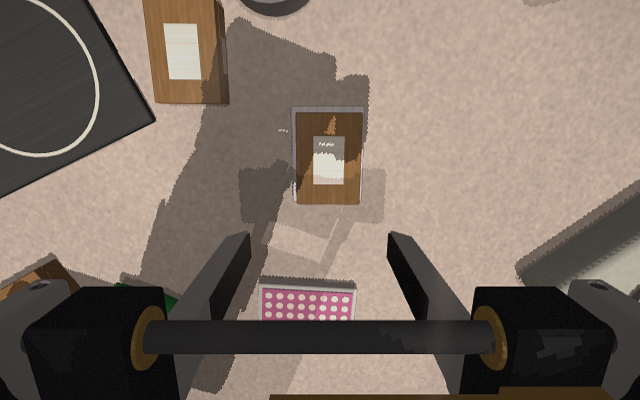

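View pics/o29.png

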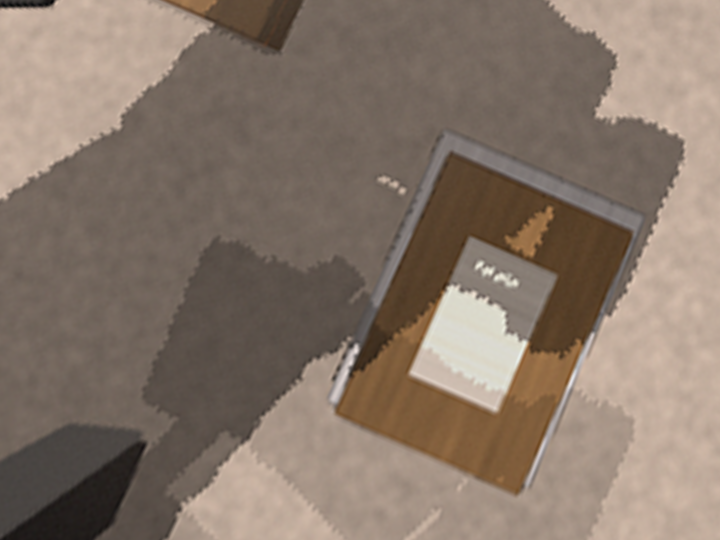

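Run:
```python
from h import *
p=manip.camera('wrist'); a=ortho(p,380,560,-460,-220,10,3); save('o29b.png',a)
```

```text
(no output)
```

View pics/o29b.png

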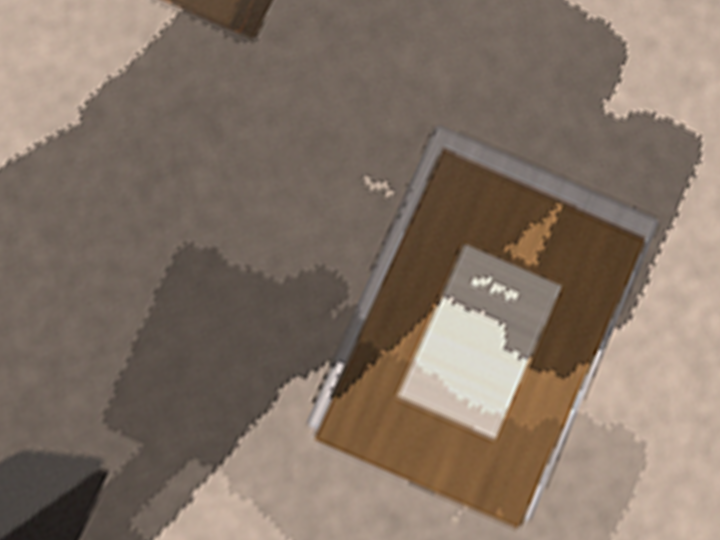

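Box 1 lies square on the stand: box centre (452.8,−381.9), stand centre (451.9,−381.0). Next is the far box, at (186,50).

Run:
```python
from h import *
rows([590,-285,160],np.radians(155.5))
```

```text
row [-118.8   52.5 -133.8] [0.2 1.  0.4] nmin 4.5 t 40.22 j [-0.77  0.34  1.51  0.    1.31  1.21]
```

```bash
python3 -m jog '[-30,10,-34,0,1,0, -60,20,-68,0,1,0, -90,35,-102,0,1,0, -119,52,-134,0,1,0, -119,52,-134,0,1,0, -119,52,-134,0,1,0, -119,52,-134,0,1,0]' 86; python3 -m jog '[0,0,0,0,0,0, 0,0,0,0,0,0]'
python3 - <<'E'
from h import *
p=camw('wrist','w30')
a=ortho(p,530,690,-380,-180,34,3); save('o30.png',a)
E
```

```text
clock: 40.8
eef_pos: [590.5, -284.5, 160.0]
eef_rot: [-1.574, -0.008, 2.716]
wrist_force: [-0.9, 0.9, 0.1]
finger_gap: 86.3
clock: 40.97
eef_pos: [589.8, -286.0, 162.7]
eef_rot: [-1.573, -0.004, 2.713]
wrist_force: [-0.1, -0.4, 0.1]
finger_gap: 86.0
```

View pics/w30.png

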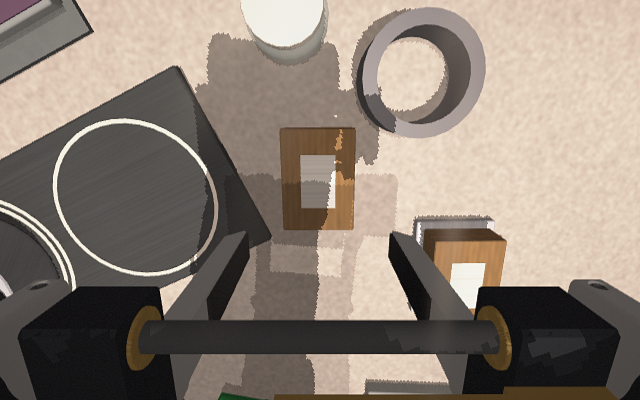

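View pics/o30.png

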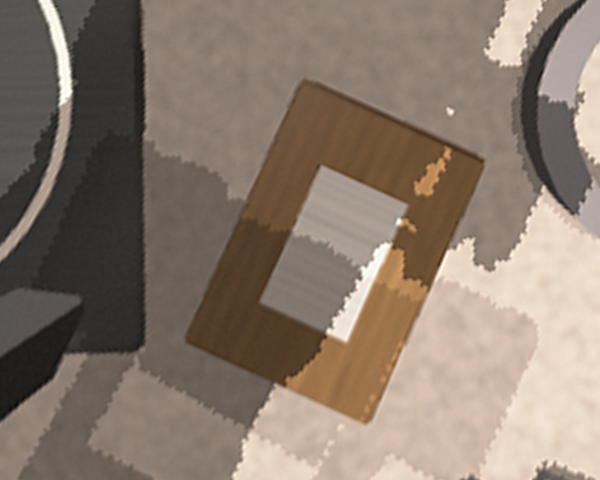

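The box is at centre (606.4,−292), −24.1°. I go there.

Run:
```python
from h import *
rows([606.4,-292,26],np.radians(155.9))
```

```text
row [-18.1 136.9  -1.1] [ 0.2 -0.4  0.2] nmin 3.3 t 41.02 j [-0.51  0.59  1.26  0.    1.3   1.49]
```

```bash
python3 -m jog '[-18,30,-1,0,-0.4,0, -18,65,-1,0,-0.4,0, -18,95,-1,0,-0.4,0, -18,120,-1,0,-0.4,0, -18,132,-1,0,-0.4,0, -18,136.5,-1,0,-0.4,0, -18,136.5,-1,0,-0.4,0]' 86
python3 - <<'E'
from h import *
camw('wrist','w31');rows([606.4,-292,26],np.radians(155.9))
E
python3 -m jog '[0,0,0,0,0,0, 0,0,0,0,0,0, 0,0,0,0,0,0, 0,0,0,0,0,0, 0,0,0,0,0,0]' 62 25
```

```text
clock: 41.6
eef_pos: [606.8, -291.5, 26.2]
eef_rot: [-1.574, -0.004, 2.721]
wrist_force: [0.2, 0.2, -0.7]
finger_gap: 86.0
row [0.7 1.4 0.7] [0.2 0.  0.2] nmin 0.0 t 41.65 j [-0.5   0.78  1.28  0.    1.08  1.49]
clock: 42.07
eef_pos: [607.4, -291.4, 27.2]
eef_rot: [-1.573, -0.003, 2.722]
wrist_force: [-0.8, -0.1, 6.3]
finger_gap: 68.0
```

View pics/w31.png

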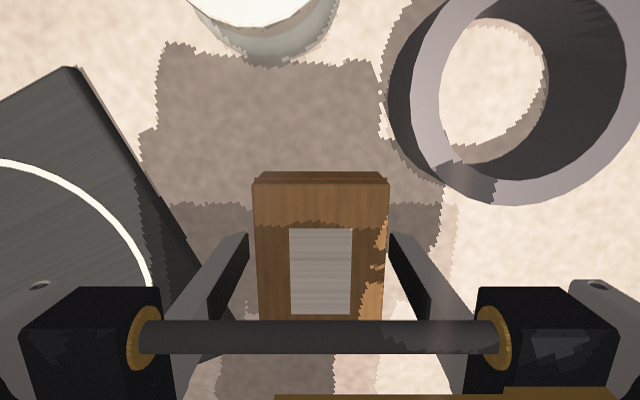

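```bash
python3 -m jog '[0,-25,0,0,0,0, 0,-60,0,0,0,0, 0,-90,0,0,0,0, 0,-110,0,0,0,0, 0,-110,0,0,0,0]'
python3 - <<'E'
from h import *
rows([453.5,-381,137],np.radians(156.7))
E
```

```text
clock: 42.48
eef_pos: [608.8, -292.3, 141.3]
eef_rot: [-1.573, 0.003, 2.722]
wrist_force: [0.6, -0.2, -0.9]
finger_gap: 67.7
row [105.7   3.6 144.3] [ 0.1 -0.8 -0.2] nmin 4.3 t 42.48 j [-0.5   0.65  1.21  0.    1.27  1.49]
```

```bash
python3 -m jog '[20,3,28,0,0,0, 42,3,58,0,-0.5,0, 64,3,88,0,-0.8,0, 86,3,117,0,-0.8,0, 106,3,144,0,-0.8,0, 106,3,144,0,-0.8,0, 106,3,144,0,-0.8,0]'; python3 -m jog '[0,0,0,0,0,0, 0,0,0,0,0,0]';  python3 - <<'E'
from h import *
camw('wrist','w32')
rows([453.5,-381,75],np.radians(156.7))
E
```

```text
clock: 43.07
eef_pos: [450.4, -380.3, 132.1]
eef_rot: [-1.574, -0.005, 2.733]
wrist_force: [0.4, 0.4, -1.4]
finger_gap: 67.7
clock: 43.23
eef_pos: [452.5, -379.1, 132.5]
eef_rot: [-1.574, -0.005, 2.737]
wrist_force: [0.1, -0.4, -1.9]
finger_gap: 68.0
row [-1.9 57.5  1.6] [0.2 0.1 0.3] nmin 1.4 t 43.28 j [-0.76  0.48  1.5   0.    1.17  1.22]
```

View pics/w32.png

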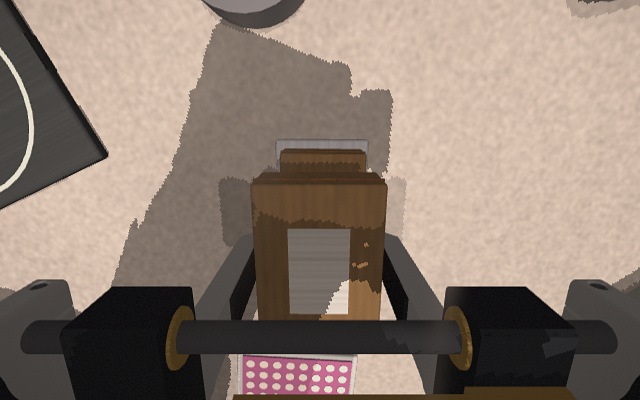

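The held box is parallel to the box below. I lower it with a small sideways correction.

```bash
python3 -m jog '[-1.7,15,1.7,0,0,0, -1.7,30,1.7,0,0,0, -1.7,43,1.7,0,0,0, -1.7,52,1.7,0,0,0, -1.7,57,1.7,0,0,0, -1.7,57,1.7,0,0,0]'; python3 -m jog '[0,1,0,0,0,0, 0,2,0,0,0,0, 0,2,0,0,0,0]';  python3 -m jog '[0,1,0,0,0,0, 0,2,0,0,0,0, 0,2,0,0,0,0]'
```

```text
clock: 43.78
eef_pos: [452.6, -381.2, 74.9]
eef_rot: [-1.574, -0.006, 2.736]
wrist_force: [-0.1, 0.4, -1.2]
finger_gap: 67.8
clock: 44.03
eef_pos: [452.8, -381.9, 74.5]
eef_rot: [-1.573, -0.003, 2.736]
wrist_force: [-0.5, -0.5, -0.6]
finger_gap: 67.8
clock: 44.28
eef_pos: [452.5, -381.8, 72.0]
eef_rot: [-1.574, -0.004, 2.736]
wrist_force: [0.1, -0.1, -1.6]
finger_gap: 67.6
```

```bash
python3 -m jog '[-0.5,0,-1,0,0,0, -0.5,1,-1,0,0,0, -0.5,1,-1,0,0,0]';  python3 -m jog '[0,1,0,0,0,0, 0,1,0,0,0,0]'
```

```text
clock: 44.53
eef_pos: [453.6, -381.1, 71.2]
eef_rot: [-1.574, -0.004, 2.736]
wrist_force: [-0.4, 0.6, 0.8]
finger_gap: 67.6
clock: 44.7
eef_pos: [453.6, -381.1, 71.2]
eef_rot: [-1.574, -0.003, 2.736]
wrist_force: [-2.6, 4.5, 11.7]
finger_gap: 67.5
```

```bash
python3 -m jog '[0,-1,0,0,0,0, 0,-1,0,0,0,0]'; python3 -m jog '[0,0,0,0,0,0, 0,0,0,0,0,0, 0,0,0,0,0,0, 0,-20,0,0,0,0, 0,-60,0,0,0,0, 0,-100,0,0,0,0, 15,-140,0,0,0,0, 30,-150,-10,0,0,0, 30,-150,-10,0,0,0]' 84; python3 -m jog '[0,0,0,0,0,0, 0,0,0,0,0,0]'
python3 - <<'E'
from h import *
p=camw('wrist','w33')
a=ortho(p,380,560,-460,-220,78,3); save('o33.png',a)
E
```

```text
clock: 44.87
eef_pos: [453.4, -381.1, 71.2]
eef_rot: [-1.574, -0.004, 2.736]
wrist_force: [-0.8, 1.3, 7.7]
finger_gap: 67.6
clock: 45.62
eef_pos: [430.0, -360.1, 225.1]
eef_rot: [-1.572, 0.001, 2.736]
wrist_force: [0.4, -0.1, -0.3]
finger_gap: 84.0
clock: 45.78
eef_pos: [430.2, -360.7, 220.0]
eef_rot: [-1.574, -0.006, 2.736]
wrist_force: [0.7, 0.3, 0.1]
finger_gap: 84.0
```

View pics/w33.png

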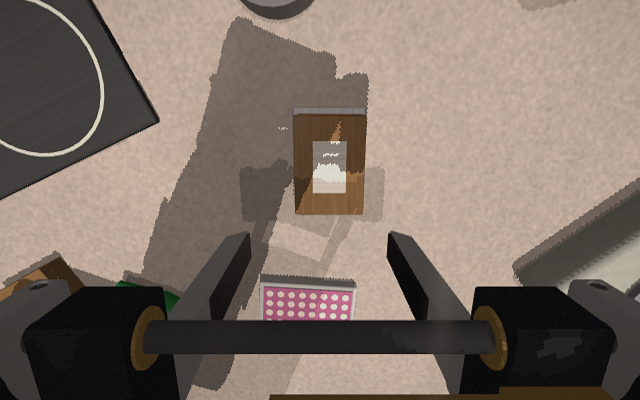

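View pics/o33.png

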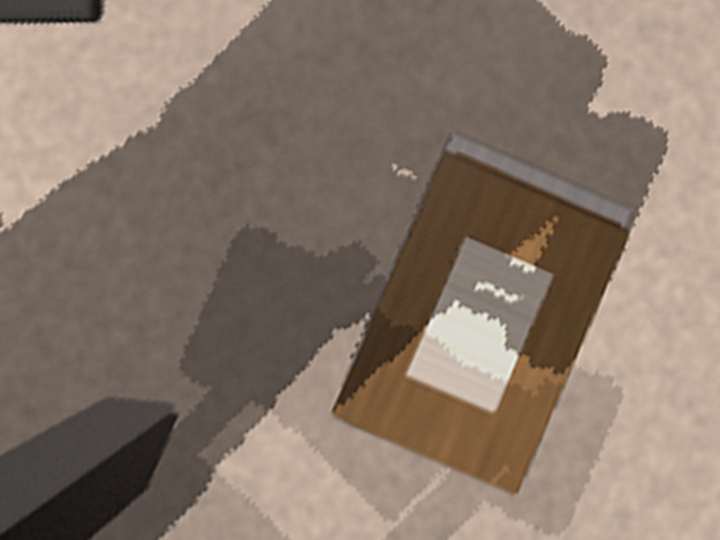

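The second box is stacked within 1.5 mm of the first (top centre (453.2,−380.4)). The last box is now behind me at lower left, so I turn and go to it.

Run:
```python
from h import *
rows([420,0,200],np.radians(-84.7))
```

```text
row [ 151.7   21.8 -327.3] [   0.5 -118.6    0. ] nmin 16.6 t 45.83 j [-0.76  0.34  1.49  0.    1.32  1.21]
```

```bash
python3 -m jog '[9,0,-20,0,-7,0, 18,2,-40,0,-14,0, 27,3,-60,0,-21,0, 36,5,-80,0,-28,0, 46,6,-100,0,-35,0, 55,8,-120,0,-42,0, 64,9,-140,0,-49,0, 74,11,-160,0,-56,0, 83,12,-180,0,-63,0, 92,13,-200,0,-70,0]' 88;  python3 - <<'E'
from h import *
rows([420,0,200],np.radians(-84.7))
E
```

```text
clock: 46.67
eef_pos: [424.5, -139.6, 207.9]
eef_rot: [-1.578, 0.0, -2.32]
wrist_force: [0.1, 0.6, -0.2]
finger_gap: 88.1
row [-99.2   8.6 -98.3] [  0.4 -48.2  -0.2] nmin 6.7 t 46.67 j [-0.4   0.09  1.82  0.    1.24  0.35]
```

```bash
python3 -m jog '[-14,1,-14,0,-7,0, -28,2,-28,0,-14,0, -42,3,-42,0,-21,0, -57,5,-56,0,-28,0, -71,6,-70,0,-35,0, -85,7,-84,0,-42,0, -99,8,-98,0,-48,0, -99,8,-98,0,-48,0, -99,8,-98,0,-48,0]'; python3 -m jog '[0,0,0,0,0,0]';  python3 - <<'E'
from h import *
p=camw('wrist','w34')
a=ortho(p,340,520,-60,140,34,3); save('o34.png',a)
rows([420,0,200],np.radians(-84.7))
E
```

```text
clock: 47.42
eef_pos: [421.1, -0.9, 200.9]
eef_rot: [-1.575, 0.005, -1.488]
wrist_force: [0.2, 0.2, -0.0]
finger_gap: 87.8
clock: 47.5
eef_pos: [421.2, -1.6, 201.1]
eef_rot: [-1.574, 0.005, -1.49]
wrist_force: [0.5, -0.1, 0.3]
finger_gap: 87.7
row [-1.9  1.3 -1. ] [ 0.2 -0.7 -0.3] nmin 0.1 t 47.55 j [-0.09  0.04  1.89  0.    1.22 -0.18]
```

View pics/w34.png

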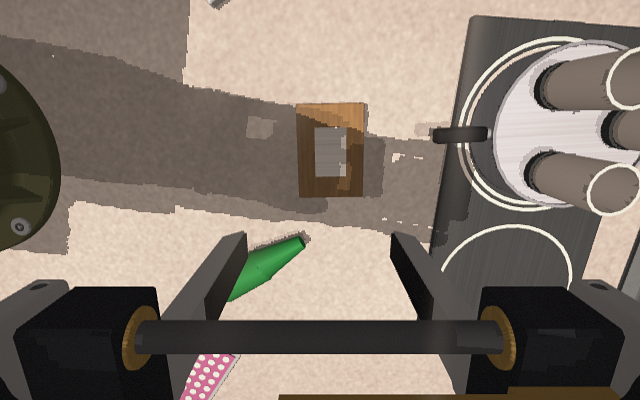

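View pics/o34.png

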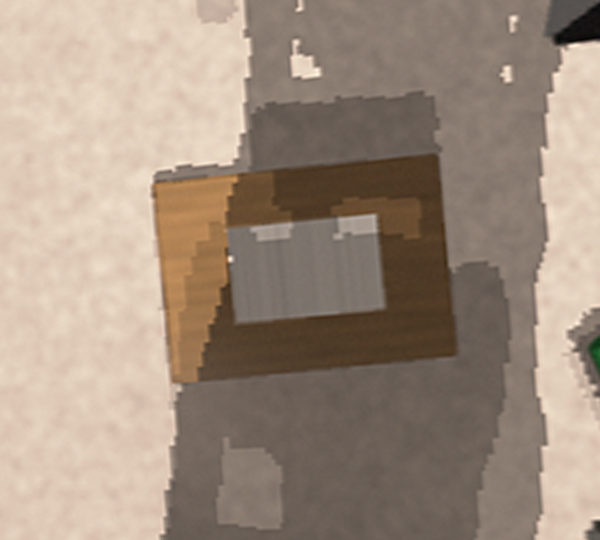

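Last box at (332,150): centre (430.6,38.3), long axis −84.7°. I approach.

Run:
```python
from h import *
rows([430.6,38.3,85],np.radians(-84.7))
```

```text
row [-38.7 116.4  13. ] [ 0.2 -0.7 -0.3] nmin 3.0 t 47.55 j [-0.09  0.04  1.89  0.    1.22 -0.18]
```

```bash
python3 -m jog '[-20,30,7,0,-0.7,0, -39,60,13,0,-0.7,0, -39,90,13,0,-0.7,0, -39,116,13,0,-0.7,0, -39,116,13,0,-0.7,0, -39,116,13,0,-0.7,0]' 86; python3 -m jog '[0,0,0,0,0,0]';  python3 - <<'E'
from h import *
p=camw('wrist','w35')
a=ortho(p,340,520,-60,140,34,3); save('o35.png',a)
rows([430.6,38.3,26],np.radians(-84.7))
E
```

```text
clock: 48.05
eef_pos: [430.2, 38.6, 85.6]
eef_rot: [-1.576, 0.005, -1.478]
wrist_force: [1.0, 0.3, 0.4]
finger_gap: 86.1
clock: 48.13
eef_pos: [431.3, 38.7, 87.2]
eef_rot: [-1.572, 0.004, -1.477]
wrist_force: [0.6, -0.4, 0.3]
finger_gap: 86.2
row [ 0.7 61.5 -0.9] [-0.   0.1 -0.3] nmin 1.5 t 48.18 j [ 0.    0.23  1.98  0.01  0.94 -0.09]
```

View pics/w35.png

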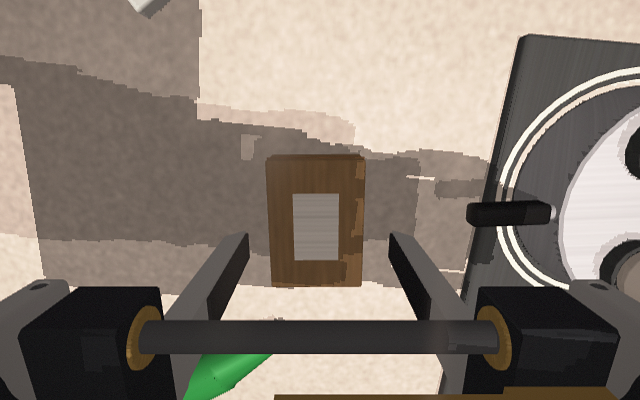

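View pics/o35.png

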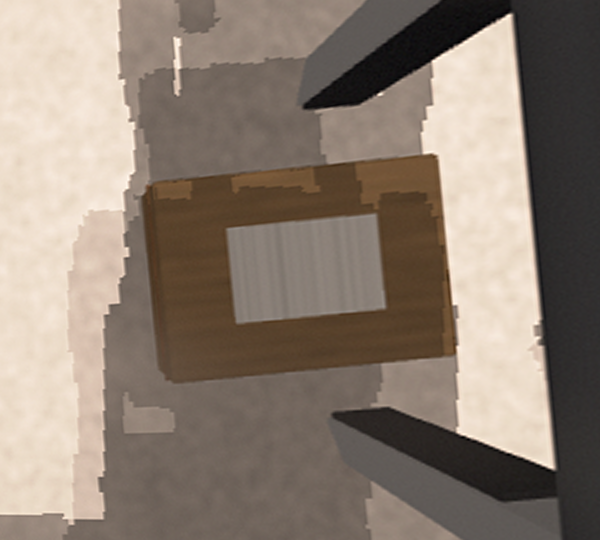

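```bash
python3 -m jog '[0.7,20,-1,0,0,0, 0.7,40,-1,0,0,0, 0.7,55,-1,0,0,0, 0.7,60,-1,0,0,0, 0.7,61,-1,0,0,0, 0.7,61,-1,0,0,0]' 86;  python3 -m jog '[0,0,0,0,0,0, 0,0,0,0,0,0, 0,0,0,0,0,0, 0,0,0,0,0,0, 0,0,0,0,0,0]' 62 25; python3 -m jog '[0,-25,0,0,0,0, 0,-60,0,0,0,0, 0,-100,0,0,0,0, 0,-140,0,0,0,0, 0,-140,0,0,0,0]';  python3 - <<'E'
from h import *
p=camw('wrist','w36')
rows([453.5,-381,170],np.radians(156.7))
E
```

```text
clock: 48.68
eef_pos: [430.1, 38.6, 26.0]
eef_rot: [-1.572, 0.004, -1.476]
wrist_force: [0.4, 0.0, -0.8]
finger_gap: 85.8
clock: 49.1
eef_pos: [429.8, 38.7, 25.5]
eef_rot: [-1.572, 0.004, -1.476]
wrist_force: [-1.7, -0.7, 7.1]
finger_gap: 67.7
clock: 49.52
eef_pos: [432.3, 38.1, 171.7]
eef_rot: [-1.563, 0.004, -1.476]
wrist_force: [-0.3, 0.0, 0.3]
finger_gap: 67.6
row [419.3  -3.5 -17.6] [ 1.000e-01  1.187e+02 -4.000e-01] nmin 16.6 t 49.57 j [ 0.    0.1   1.91  0.    1.13 -0.1 ]
```

View pics/w36.png

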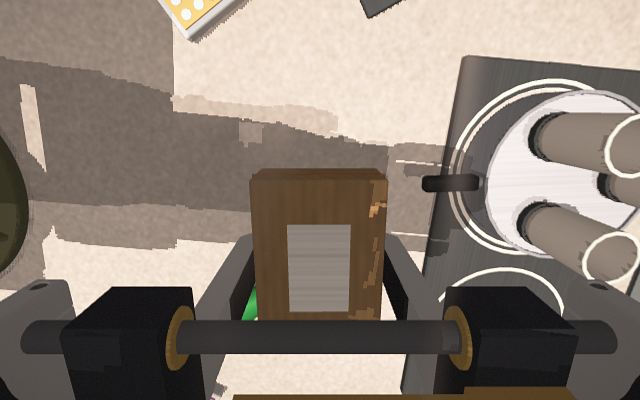

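```bash
python3 -m jog '[25,0,-1,0,7,0, 50,0,-2,0,14,0, 75,0,-3,0,21,0, 100,-1,-4,0,28,0, 125,-1,-5,0,35,0, 150,-1,-6,0,42,0, 175,-1,-7,0,49,0, 200,-2,-8,0,56,0, 225,-2,-9,0,63,0, 250,-2,-10,0,70,0]'
python3 - <<'E'
from h import *
rows([453.3,-381.2,170],np.radians(156.7))
E
```

```text
clock: 50.4
eef_pos: [442.9, -212.8, 164.2]
eef_rot: [-1.578, -0.002, -2.704]
wrist_force: [0.2, 0.6, -1.6]
finger_gap: 68.2
row [ 62.   -6.7 156.9] [ 0.3 48.4  0.3] nmin 6.8 t 50.4 j [-0.52  0.24  1.75  0.    1.16  0.61]
```

```bash
python3 -m jog '[9,-1,22,0,7,0, 18,-2,45,0,14,0, 26,-3,67,0,21,0, 35,-4,90,0,28,0, 44,-5,112,0,35,0, 53,-6,135,0,42,0, 62,-6,157,0,48.4,0, 62,-6,157,0,48.4,0, 62,-6,157,0,48.4,0]'; python3 -m jog '[0,0,0,0,0,0, 0,0,0,0,0,0]'
python3 - <<'E'
from h import *
p=camw('wrist','w37')
rows([453.3,-381.2,107],np.radians(156.7))
E
```

```text
clock: 51.15
eef_pos: [454.3, -380.5, 168.9]
eef_rot: [-1.575, -0.007, 2.74]
wrist_force: [0.2, 1.0, -0.3]
finger_gap: 68.3
clock: 51.32
eef_pos: [454.9, -379.3, 170.4]
eef_rot: [-1.574, -0.005, 2.743]
wrist_force: [0.1, -0.0, -2.3]
finger_gap: 67.7
row [ 0.5 63.7  2.6] [0.2 0.4 0.3] nmin 1.5 t 51.37 j [-0.76  0.45  1.46  0.    1.24  1.21]
```

View pics/w37.png

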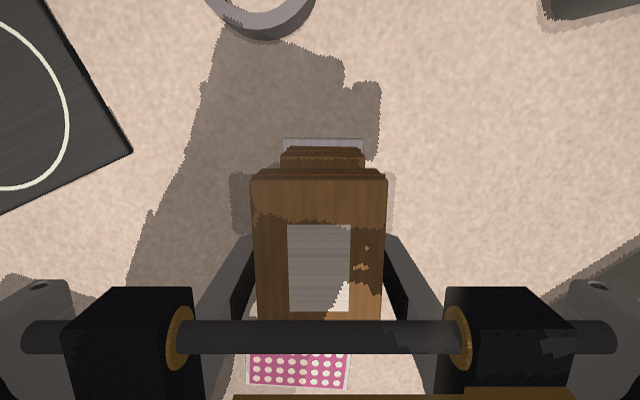

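```bash
python3 -m jog '[0.5,15,2,0,0.4,0, 0.5,30,2,0,0.4,0, 0.5,45,2,0,0.4,0, 0.5,56,2,0,0.4,0, 0.5,62,2,0,0.4,0, 0.5,62,2,0,0.4,0]'; python3 -m jog '[0,1,0,0,0,0, 0,1,0,0,0,0]'
python3 - <<'E'
from h import *
rows([453.3,-381.2,104],np.radians(156.7))
E
```

```text
clock: 51.87
eef_pos: [453.3, -380.9, 107.9]
eef_rot: [-1.574, -0.006, 2.735]
wrist_force: [0.9, -0.2, -1.1]
finger_gap: 67.9
clock: 52.03
eef_pos: [453.8, -381.7, 108.7]
eef_rot: [-1.573, -0.003, 2.734]
wrist_force: [-0.2, -0.2, -1.0]
finger_gap: 67.9
row [ 0.7  4.7 -0.2] [ 0.1 -0.   0.2] nmin 0.1 t 52.03 j [-0.76  0.51  1.51  0.    1.12  1.22]
```

```bash
python3 -m jog '[0.5,1,-0.3,0,0,0, 0.5,2.5,-0.3,0,0,0, 0.5,2.5,-0.3,0,0,0]'; python3 -m jog '[0,1,0,0,0,0, 0,2,0,0,0,0, 0,2,0,0,0,0]';python3 -m jog '[0,1,0,0,0,0, 0,1,0,0,0,0]'
```

```text
clock: 52.28
eef_pos: [453.2, -381.1, 105.5]
eef_rot: [-1.574, -0.004, 2.734]
wrist_force: [-0.2, 0.1, -1.7]
finger_gap: 67.8
clock: 52.53
eef_pos: [453.3, -381.2, 103.8]
eef_rot: [-1.574, -0.004, 2.734]
wrist_force: [0.1, 0.6, 1.0]
finger_gap: 67.8
clock: 52.7
eef_pos: [453.4, -381.3, 103.6]
eef_rot: [-1.573, -0.003, 2.734]
wrist_force: [-3.2, 4.0, 10.6]
finger_gap: 67.9
```

Contact at z≈103.6 as expected. I release, rise and check.

```bash
python3 -m jog '[0,-1,0,0,0,0, 0,-1,0,0,0,0]'; python3 -m jog '[0,0,0,0,0,0, 0,0,0,0,0,0, 0,0,0,0,0,0, 0,-20,0,0,0,0, 0,-60,0,0,0,0, 0,-100,0,0,0,0, 20,-140,0,0,0,0, 40,-140,-10,0,0,0, 40,-140,-10,0,0,0]' 84; python3 -m jog '[0,0,0,0,0,0, 0,0,0,0,0,0]'
python3 - <<'E'
from h import *
p=camw('wrist','w38'); 
a=ortho(p,380,560,-460,-220,112,3); save('o38.png',a)
S=manip.camera('scene'); camw('scene','s38'); T=camw('top','t38')
save('s38a.png',S['img'][110:210,130:260],6)
E
```

```text
clock: 52.87
eef_pos: [453.2, -381.1, 103.6]
eef_rot: [-1.574, -0.004, 2.734]
wrist_force: [-0.1, 0.7, 2.6]
finger_gap: 67.6
clock: 53.62
eef_pos: [419.9, -355.6, 246.5]
eef_rot: [-1.572, -0.001, 2.734]
wrist_force: [0.4, -0.3, -0.3]
finger_gap: 83.9
clock: 53.78
eef_pos: [421.0, -356.8, 243.1]
eef_rot: [-1.574, -0.005, 2.734]
wrist_force: [-1.2, -0.7, -0.9]
finger_gap: 83.9
```

View pics/o38.png

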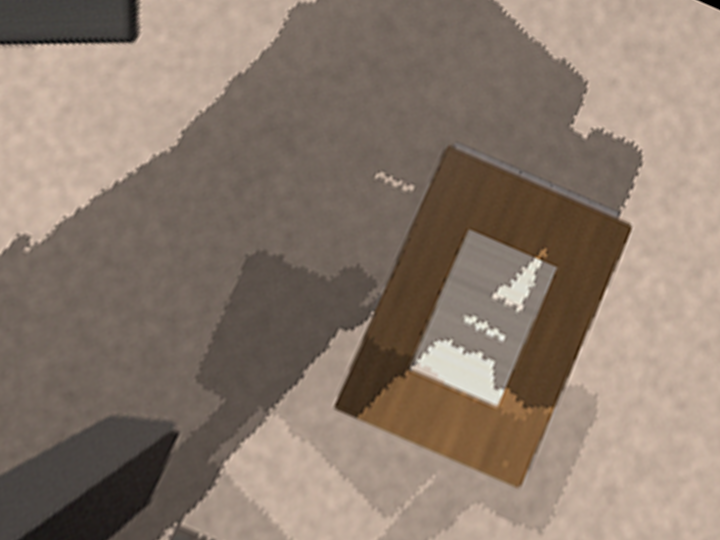

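View pics/s38a.png

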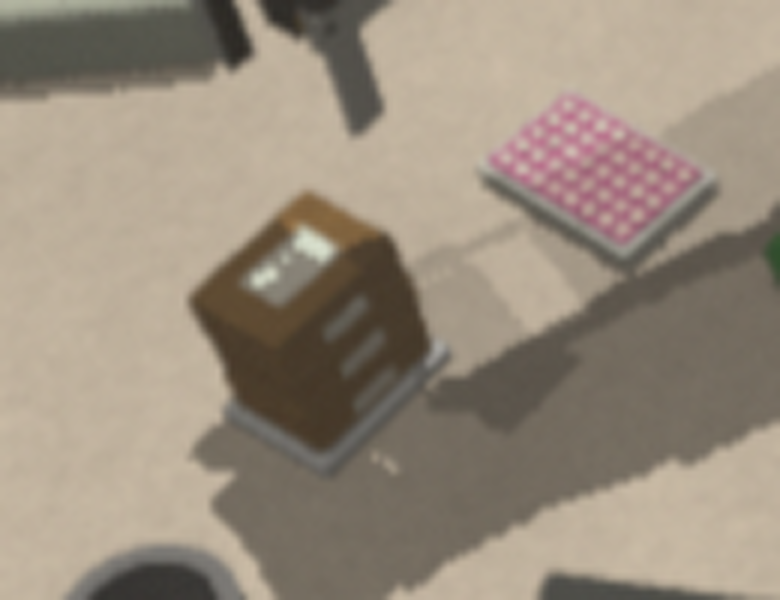

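View pics/t38.png

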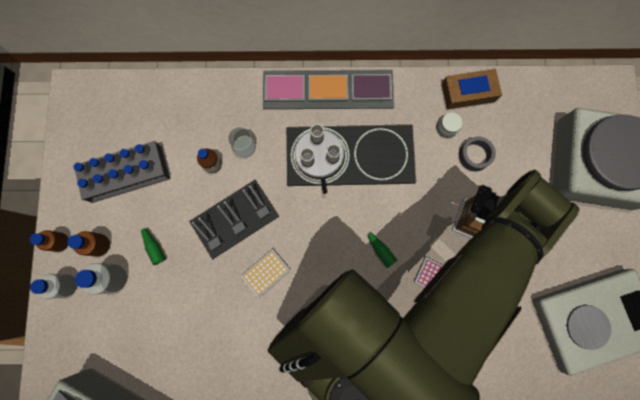

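The column of three is square on the stand, with the top centre at about (453,−381). One last check: the pan and cups from above, and a search for any fourth box.

Run:
```python
from h import *
rows([500,10,290],-3.0)
```

```text
row [  73.2  -45.5 -368.2] [  0.3 -31.5   0.3] nmin 9.1 t 53.98 j [-0.77  0.3   1.49  0.    1.36  1.21]
```

View pics/s38.png

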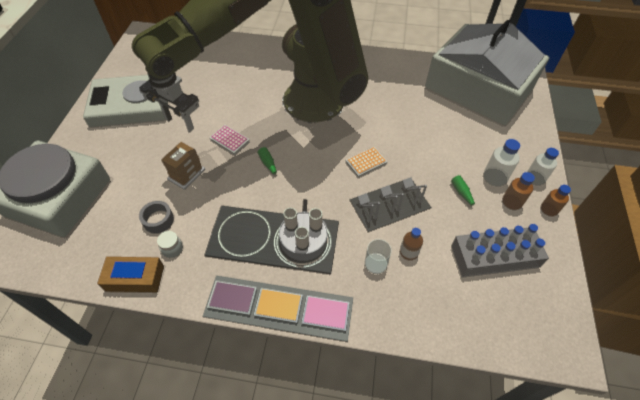

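There is no fourth box. I go over the pan for the centring check, rising first.

```bash
python3 -m jog '[0,-20,-10,0,-1,0, 7,-40,-45,0,-4,0, 15,-45,-85,0,-8,0, 24,-45,-125,0,-12,0, 32,-45,-165,0,-16,0, 40,-45,-205,0,-20,0, 48,-45,-245,0,-24,0, 56,-45,-285,0,-28,0, 65,-45,-325,0,-31,0, 73,-45,-368,0,-31.5,0]'; python3 -m jog '[0,0,0,0,0,0, 0,0,0,0,0,0, 0,0,0,0,0,0, 0,0,0,0,0,0]'
python3 - <<'E'
from h import *
p=camw('wrist','w39'); S=manip.camera('scene')
save('o39.png',cv2.hconcat([ortho(p,540,770,-40,200,12,1.6),ortho(p,540,770,-40,200,62,1.6)]))
save('s39.png',S['img'][190:280,250:350],6)
np.set_printoptions(precision=1,suppress=True)
for r in manip.tip_of('cup1_mid',p)[:5]: print(round(r['score'],2),np.array(r['xy']),onz(p,r['xy'],79))
E
```

```text
clock: 54.82
eef_pos: [499.5, 9.9, 289.8]
eef_rot: [-1.576, -0.003, -2.996]
wrist_force: [0.8, -0.1, 0.2]
finger_gap: 84.3
clock: 55.15
eef_pos: [499.4, 6.9, 289.8]
eef_rot: [-1.575, -0.003, -3.001]
wrist_force: [-0.2, 0.3, 0.9]
finger_gap: 83.8
0.8 [233.7  51.9] [625.3 116.9  79. ]
0.75 [378.3 271.8] [389.7 -86.4  79. ]
```

View pics/o39.png

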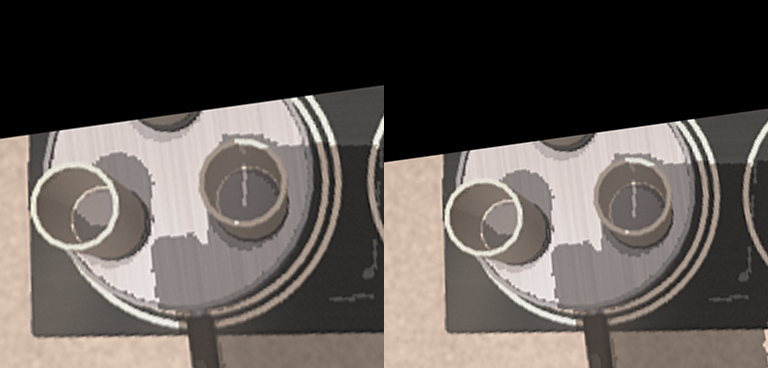

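View pics/s39.png

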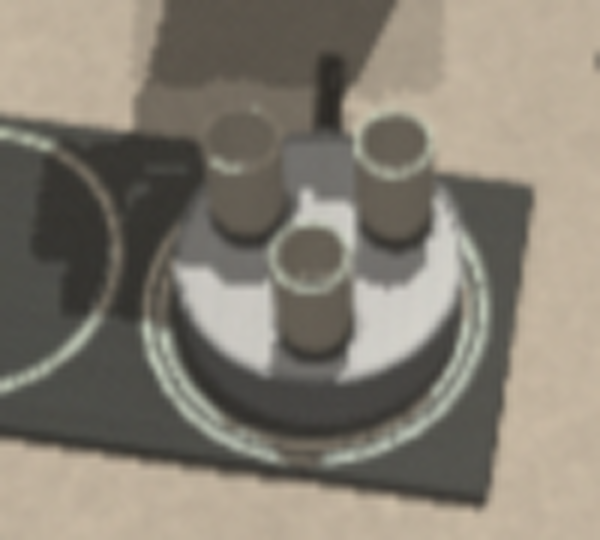

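The pan looks nearly centred. I compare pan base and ring in the same image by overlaying the projected model circles.

Run:
```python
from h import *
out=[]
for n in('scene','top'):
    p=manip.camera(n); k=8
    c=proj(p,[653,80,12]); x0,y0=int(c[0]-38),int(c[1]-34)
    im=cv2.resize(p['img'][y0:y0+68,x0:x0+76],None,fx=k,fy=k,interpolation=cv2.INTER_CUBIC)[:,:,::-1].copy()
    if n=='scene': cen=(653.2,79.7)
    else: cen=(650.7,78.0)
    def circ(c,r,z,col):
        th=np.linspace(0,2*np.pi,100); P=np.array([(proj(p,[c[0]+r*np.cos(t),c[1]+r*np.sin(t),z])-[x0,y0]+.5)*k for t in th])
        cv2.polylines(im,[P.astype(int)],True,col,1)
    circ(cen,91,12,(0,0,255)); circ(cen,75,12,(0,255,0)); circ(cen,75,62,(255,255,0))
    cv2.imwrite(f'pics/ov_{n}.png',im)
```

```text
(no output)
```

View pics/ov_scene.png

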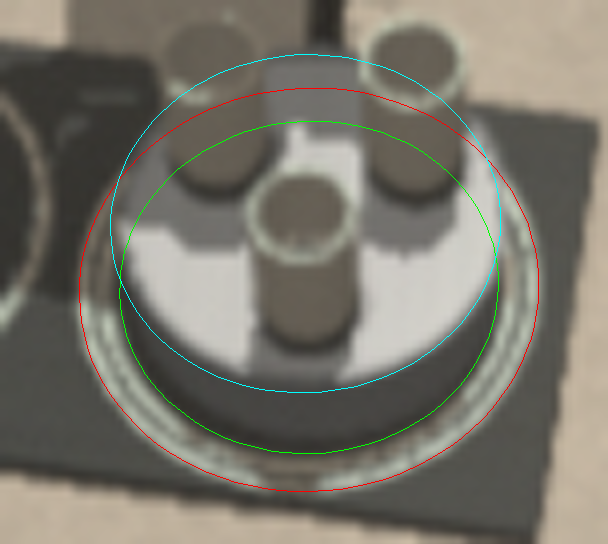

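View pics/ov_top.png

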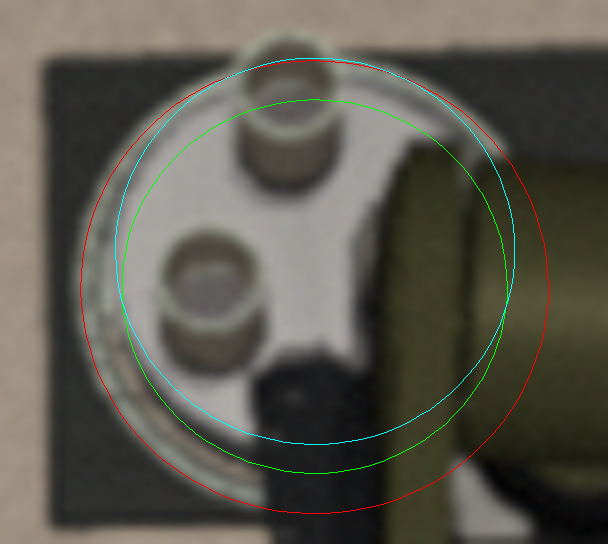

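The scene overlay shows the lid edge uniformly about 7 px (of an 8x enlargement) inside the model circle on the left, right and front. So the pan is concentric with the double ring to 1–2 mm. The arm is clear of everything, and I hand in.

Run:
```python
from cell import manip
print(manip.read_state()['clock']); print(manip.sign_off())
```

```text
55.4
the job is handed in; nothing more can be done
None
```

The filtration station is ready, and I handed the job in at 55.4 s; the interface gave no verdict.

- **Pan:** I slid it flat by its handle about 190 mm, from the single ring to the double ring. Overlaid on the scene picture, it sits in the middle of the double ring to about 1–2 mm. Readings from the other cameras differ by up to about 3 mm, which is roughly their calibration error.
- **Cups:** All three white cups stand upright, one in each socket. I lowered each until it stopped at the expected seating height, with 16–24 N pushing back, then released it. Afterwards they looked level.
- **Boxes:** Only three boxes were there. They are in one column, with their centres within about 1.5 mm of each other and square on the stand. No box was seen to be knocked, and no fourth box showed in the last pictures.
- **Other things:** I left the green look-alikes and everything else alone, and the last pictures show them where they were. At hand-in the arm was clear of everything.
- **Checks that fell short:** In the last wrist picture the far socket was out of frame, so that cup was checked only in the scene and top views. In the last top view the arm hid part of the pan.

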